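# Swap the battery packs in the charging dock

### The arm

A 7-joint arm with a two-finger parallel gripper is mounted at the origin on the work surface. World frame = base frame: x ahead of the robot, y to its left, z up, the work surface at z = 0. Lengths are in m, angles in rad, forces in N, time in s.
With the tool pointing down it reaches from about 0.425 to 0.925 m from the base axis. Payload 6.8 kg.
Tool frame: the origin (TCP) lies between the finger pads; the fingertips stand r.tcp_to_tips ahead of it and the grasp point (between the pads) lies 3 mm ahead of it (r.tcp_to_tips is the distance from the TCP to the fingertips, in m); z points along the fingers, y is the line along which they close (so a half turn about z gives the same grasp; the last joint's range is limited). The gripper opens to 85 mm and grips with 20 to 120 N. Pads are 22 mm wide; open, the fingers measure 114 mm over their backs; the gripper's body (76 mm by 85 mm) begins 54 mm behind the grasp point. The pads swing forward as they close: fully open they stand 13 mm farther back than shut.
Start: joints at [-1.243, 0.477, 0.022, 1.555, -0.011, 1.109, -0.083], TCP at [0.285, 0.612, 0.253] pointing down, gripper open.
Joint ranges: [-2.96, 2.96], [-0.34, 2.1], [-1.41, 1.46], [0.24, 2.44], [-1.37, 4.51], [0.17, 1.92], [-2.96, 2.96]. Speed limits (rad/s): [2.39, 2.39, 3.14, 3.14, 3.14, 3.14, 3.14].

### API

Orientations are given as a rotation vector (axis times angle).
In Python, from bench import r gives the robot as it stands. The module is installed in compiled form; this text tells all that it offers.
- The arm moves only by the tool step_arm, never from a script. Its argument "moves" is a list of rows, each an object of numbers: "rx", "ry", "rz": the turn, a rotation vector about the tool's x, y, z in degrees; "dx", "dy", "dz": the shift along the tool's x, y, z in mm; "gripper": the opening, from -1 (shut) to 1 (fully open). In form: [{"rx": .., "ry": .., "rz": .., "dx": .., "dy": .., "dz": .., "gripper": ..}, ...]. A call has 1 to 20 rows; each row shifts and turns the commanded pose from where the row before left it, along the tool's axes as they then stand; what a row does not reach is not made up. A row lasts 1/8 s, in which the tool goes at most 62.5 mm and 10.7 degrees, less where a joint would pass 70% of its speed; a pose out of reach is approached as far as the arm can. A call is refused whole if a number of a shift passes 62.5 or a number of a turn 10.7, either way. A call with a gripper value outside its range is refused whole. The fingers move at their own pace and stop on an object; "grip_force" is the grip in N (left out, the last holds). Time passes only in rows, so rows that do not move let the fingers close. It gives the time, the measured TCP pose, the force, the opening and the grip force at its end, in the units of the state.
- r.get_obs(): the state, without advancing time (a new reading comes with each control period).
- r.grab_frame(name): name is "scene" or "top"; returns the picture (420x560x3 uint8, blue, green, red); there is no depth.
- r.camera_info(name): a dict with "mtx" (3x3 intrinsics, pixels), "rvec" (rotation vector, rad) and "tvec" (3), from world to camera coordinates, as OpenCV has them. Camera axes: x right, y down, z forward; pixel columns grow to the right and rows downward; lengths in m; the calibration is good to about 2 mm. A picture is of the moment at which its call begins. camera_info takes no time and is no camera call.
- r.hand_in(): hands the job in; it is judged then, once.
The state is a dict: "clock": time; "joints": joint angles; "qvel": joint speeds; "tau": joint torques, N m; "tcp_pos": TCP position; "orientation": TCP orientation; "contact_force": force on the tool from outside, world axes, zero at the start; "moment": the same for the moment, N m; "grip_width": finger opening in m; "gripper_force": force on a finger pad.
Only numpy, scipy, OpenCV 4.12 (cv2) and the standard library are available. Lean on these libraries where they do the work, as an engineer would, in place of code of your own. Each camera call takes 0.05 s, during which the arm holds its last target. There are 200 camera calls.

### The job

Open the drawer of the white unit and put every charged (green) battery pack from the charging dock into it; slide every empty (orange) pack that lies on the desk into a track of the dock of its own, foot first from the open end, until it is fully home against the stop. Only when all that is done, slide the dock's switch over to on (green mark), and leave the drawer fully shut. Leave the other things on the desk where they are.

Things in the scene. Friction and masses are not known exactly. Their poses are not given: they have to be found in the camera images.
- dock: Black charging dock, fixed; origin on the desk plane. x runs along its three T-tracks from their open ends (facing the robot) to the stop, y left, z up. Base plate 10 mm thick, x=-100 to 140, y=-102 to 102 mm; its part x=-100 to -35 is a bare landing (a white centre line per track) to set a pack on. Rear housing x=80 to 140 mm, full width, top at z=36: its front face is the stop of the tracks
- lane0 (a point): Where a pack's origin is when fully home in the right track: dock (45, -68, 10) mm, axes as the dock's. The track spans dock x=-10 (open end) to 80 mm: inside 48 mm wide, 9 mm high above the base plate; 4 mm thick lips over both sides (top at z=23) leave a 30 mm slot, so a foot enters only at the open end. Flared guides at x=-35 to -10, about 60 mm apart in front, lead in
- lane1 (a point): Where a pack's origin is when fully home in the middle track: dock (45, 0, 10) mm, axes as the dock's. The track spans dock x=-10 (open end) to 80 mm: inside 48 mm wide, 9 mm high above the base plate; 4 mm thick lips over both sides (top at z=23) leave a 30 mm slot, so a foot enters only at the open end. Flared guides at x=-35 to -10, about 60 mm apart in front, lead in
- lane2 (a point): Where a pack's origin is when fully home in the left track: dock (45, 68, 10) mm, axes as the dock's. The track spans dock x=-10 (open end) to 80 mm: inside 48 mm wide, 9 mm high above the base plate; 4 mm thick lips over both sides (top at z=23) leave a 30 mm slot, so a foot enters only at the open end. Flared guides at x=-35 to -10, about 60 mm apart in front, lead in
- empty0: Battery pack (may be absent), loose, about 0.22 kg, same either way round. Origin: centre of its underside, z up. Black foot plate 70 (x) x 44 (y) x 6 mm, neck 22 mm wide up to 16 mm, grey body 66 x 42 mm from 16 to 36 mm high, then the grip: an upright orange rib 44 (x) x 20 (y) mm from 36 to 64 mm high. Empty (orange): starts standing on the desk
- charged0: Battery pack (may be absent), loose, about 0.22 kg, same either way round. Origin: centre of its underside, z up. Black foot plate 70 (x) x 44 (y) x 6 mm, neck 22 mm wide up to 16 mm, grey body 66 x 42 mm from 16 to 36 mm high, then the grip: an upright green rib 44 (x) x 20 (y) mm from 36 to 64 mm high. Charged (green): starts fully home in the track of lane0
- empty1: Battery pack (may be absent), loose, about 0.22 kg, same either way round. Origin: centre of its underside, z up. Black foot plate 70 (x) x 44 (y) x 6 mm, neck 22 mm wide up to 16 mm, grey body 66 x 42 mm from 16 to 36 mm high, then the grip: an upright orange rib 44 (x) x 20 (y) mm from 36 to 64 mm high. Empty (orange): starts standing on the desk
- charged1: Battery pack (may be absent), loose, about 0.22 kg, same either way round. Origin: centre of its underside, z up. Black foot plate 70 (x) x 44 (y) x 6 mm, neck 22 mm wide up to 16 mm, grey body 66 x 42 mm from 16 to 36 mm high, then the grip: an upright green rib 44 (x) x 20 (y) mm from 36 to 64 mm high. Charged (green): starts fully home in the track of lane1
- empty2: Battery pack (may be absent), loose, about 0.22 kg, same either way round. Origin: centre of its underside, z up. Black foot plate 70 (x) x 44 (y) x 6 mm, neck 22 mm wide up to 16 mm, grey body 66 x 42 mm from 16 to 36 mm high, then the grip: an upright orange rib 44 (x) x 20 (y) mm from 36 to 64 mm high. Empty (orange): starts standing on the desk
- charged2: Battery pack (may be absent), loose, about 0.22 kg, same either way round. Origin: centre of its underside, z up. Black foot plate 70 (x) x 44 (y) x 6 mm, neck 22 mm wide up to 16 mm, grey body 66 x 42 mm from 16 to 36 mm high, then the grip: an upright green rib 44 (x) x 20 (y) mm from 36 to 64 mm high. Charged (green): starts fully home in the track of lane2
- unit_drawer0 (a joint): Drawer of the small white drawer unit: 0 shut, up to 0.149 m open; it slides out along the unit's -x (towards the robot), light friction (about 1 N), stays where left
- unit_drawer0_handle (a point): Middle of the drawer's dark bar handle: 11 mm thick, 110 mm long along the unit's y, 35 mm in front of the grey drawer front and 77 mm above the desk; moves with the drawer; its x axis points into the unit, against the opening direction
- drawer_floor (a point): Centre of the drawer's inner floor (22 mm above the desk), moves with the drawer; x towards the back, y left. Inside it measures 175 (x) x 178 (y) mm, walls 6 mm thick rising to 93 mm above the desk, the grey front to 104 mm. The front's inside is at x=-87 mm; with the drawer out by d, about the first d of the inside lies clear of the unit top
- unit: White drawer unit, fixed, 220 (x) x 220 (y) x 115 mm high, origin under its centre; its front faces its own -x
- power (a joint): Slide switch of the dock: 0 = off (towards the red mark), 0.016 m = on (towards the green mark, along the dock's +y). A detent at mid travel: 3 to 4 N to leave an end, then it snaps over to the other
- power_ridge (a point): Top middle of the switch's small white ridge, which stands 9 mm above the flush switch plate on the dock's rear housing: 22 mm long along the dock's x, 6 mm thick along y; 46 mm above the desk; moves with the switch. Axes as the dock's
- mouse: Bystander, loose: black computer mouse 105 x 60 x 35 mm; origin at the centre of its underside
- gamepad: Bystander, loose: white gamepad 95 x 150 x 28 mm; origin at the centre of its underside
- tumbler: Bystander, loose: glass tumbler, 70 mm wide, 85 mm high; origin at the centre of its underside
- pills: Bystander, loose: white jar with green label, 52 mm wide, 75 mm high, on the drawer unit's top ; origin at the centre of its underside
- carton: Bystander, loose: cardboard box 70 x 120 x 70 mm; origin at the centre of its underside
- globe: Bystander, loose: glass ball on a white foot, 70 mm wide, 115 mm high; origin at the centre of its underside
Not all that is in view belongs to the job. Leave any blue or yellow look-alike of the empty2 alone.

How it is judged:
On the way, in this order (a step that is already met when the one before it is completed fails the run):
1. the drawer is opened at least 80 mm (value of joint unit_drawer0 above 0.08 m), for 0.2 s.
2. every charged pack is in the drawer and every empty pack is fully home in a track (((x of empty0 in the frame of lane0 between -0.006 and 0.006 m and y of empty0 in the frame of lane0 between -0.006 and 0.006 m and z of empty0 in the frame of lane0 between -0.005 and 0.005 m) or (x of empty0 in the frame of lane1 between -0.006 and 0.006 m and y of empty0 in the frame of lane1 between -0.006 and 0.006 m and z of empty0 in the frame of lane1 between -0.005 and 0.005 m) or (x of empty0 in the frame of lane2 between -0.006 and 0.006 m and y of empty0 in the frame of lane2 between -0.006 and 0.006 m and z of empty0 in the frame of lane2 between -0.005 and 0.005 m)) and ((x of empty1 in the frame of lane0 between -0.006 and 0.006 m and y of empty1 in the frame of lane0 between -0.006 and 0.006 m and z of empty1 in the frame of lane0 between -0.005 and 0.005 m) or (x of empty1 in the frame of lane1 between -0.006 and 0.006 m and y of empty1 in the frame of lane1 between -0.006 and 0.006 m and z of empty1 in the frame of lane1 between -0.005 and 0.005 m) or (x of empty1 in the frame of lane2 between -0.006 and 0.006 m and y of empty1 in the frame of lane2 between -0.006 and 0.006 m and z of empty1 in the frame of lane2 between -0.005 and 0.005 m)) and ((x of empty2 in the frame of lane0 between -0.006 and 0.006 m and y of empty2 in the frame of lane0 between -0.006 and 0.006 m and z of empty2 in the frame of lane0 between -0.005 and 0.005 m) or (x of empty2 in the frame of lane1 between -0.006 and 0.006 m and y of empty2 in the frame of lane1 between -0.006 and 0.006 m and z of empty2 in the frame of lane1 between -0.005 and 0.005 m) or (x of empty2 in the frame of lane2 between -0.006 and 0.006 m and y of empty2 in the frame of lane2 between -0.006 and 0.006 m and z of empty2 in the frame of lane2 between -0.005 and 0.005 m)) and x of charged0 in the frame of drawer_floor between -0.09 and 0.09 m and y of charged0 in the frame of drawer_floor between -0.09 and 0.09 m and z of charged0 in the frame of drawer_floor between -0.05 and 0.05 m and x of charged1 in the frame of drawer_floor between -0.09 and 0.09 m and y of charged1 in the frame of drawer_floor between -0.09 and 0.09 m and z of charged1 in the frame of drawer_floor between -0.05 and 0.05 m and x of charged2 in the frame of drawer_floor between -0.09 and 0.09 m and y of charged2 in the frame of drawer_floor between -0.09 and 0.09 m and z of charged2 in the frame of drawer_floor between -0.05 and 0.05 m), for 0.3 s.
3. the switch is slid over to on (value of joint power above 0.013 m), for 0.2 s.
At the end, for the whole second after the job is handed in: Every empty pack rests home in a track (within 6 mm of a lane site along and across, 5 mm in height), every charged pack is in the drawer (within 90 mm of its centre each way, less than 50 mm above its floor), switch on (past 13 mm), drawer shut (within 8 mm), packs at rest (all of step 2 and linear speed of each of empty0, empty1, empty2, charged0, charged1, charged2 below 0.02 m/s and value of joint power above 0.013 m and value of joint unit_drawer0 below 0.008 m); the robot touches nothing.
It fails at once if a bystander is shifted by more than 50 mm (distance of any of mouse, gamepad, tumbler, pills, carton, globe from where it was at the start of the episode above 0.05 m).
Of charged0, charged1, charged2 only 2 to 3 are there at a start; the rules pass over those that are not, and their reading is None.
Of empty0, empty1, empty2 only 2 to 3 are there at a start; the rules pass over those that are not, and their reading is None.
At some moment in a run one of empty0, empty1, empty2 may be knocked a few centimetres aside while the robot is not near it.
Once in a run the grip may slacken for a moment while it holds something.
It also fails if it takes over 210 s, if anything falls off the work surface, if the arm or the gripper's body presses on something with over 40 N, if the wrist force passes 120 N, or if a joint passes its speed limit or range.

## Working session

There is one attempt and no reset: what is moved stays moved. The work goes in short steps, Python scripts to look and compute and a tool call to move; the robot and the scene stay as the last step left them, time stands still between calls to the robot, and variables do not carry over. Pictures are saved under pics/ and viewed, at most 14 in all, crops included, and the job is handed in when it is done.

Besides the shell and the picture viewer there is one more tool, called after ">>>" as name([rows], argument=value, ...), one row to a line, values as JSON. step_arm: Moves the arm, as the interface text tells. Its arguments: {"type":"object","properties":{"moves":{"type":"array","items":{"type":"object","properties":{"rx":{"type":"number"},"ry":{"type":"number"},"rz":{"type":"number"},"dx":{"type":"number"},"dy":{"type":"number"},"dz":{"type":"number"},"gripper":{"type":"number"}}}},"grip_force":{"type":"number"}},"required":["moves"]}

```bash
mkdir -p pics
python3 - <<'E'
from bench import r
import cv2,numpy as np
print(r.get_obs()); print(r.tcp_to_tips)
for n in("scene","top"):
    cv2.imwrite(f"pics/{n}0.png",r.grab_frame(n)); c=r.camera_info(n); print(n,c, -cv2.Rodrigues(np.array(c["rvec"]))[0].T@np.array(c["tvec"]).ravel())
E
```

```text
{'clock': 0.0, 'joints': array([-1.24311303,  0.47781497,  0.02237411,  1.55646015, -0.01150679,
        1.10929272, -0.08309943]), 'qvel': array([-0.00137377,  0.00031039, -0.00153559, -0.0003381 , -0.00010331,
       -0.00287015,  0.00021193]), 'tau': array([ 1.38913429e-04, -5.96446502e+01,  1.60784382e+00, -2.81194371e+01,
        1.24342006e-02,  9.24818247e-03, -5.29479180e-06]), 'tcp_pos': array([0.28472582, 0.6113981 , 0.25231271]), 'orientation': array([-6.79085602e-01, -3.06705798e+00,  2.87279979e-03]), 'contact_force': array([-0.04400244,  0.04286091, -0.13414649]), 'moment': array([0.01950212, 0.0354517 , 0.01562734]), 'gripper_force': 0.0, 'grip_width': 0.0852895299314288}
0.022
scene {'mtx': array([[545.65289509,   0.        , 276.1347028 ],
       [  0.        , 545.65289509, 206.90148215],
       [  0.        ,   0.        ,   1.        ]]), 'rvec': array([ 0.80763034,  2.4518011 , -1.19776952]), 'tvec': array([ 0.46013737, -0.14517586,  1.51379694])} [1.15332504 0.74417732 0.80026563]
top {'mtx': array([[465.65119637,   0.        , 277.30640867],
       [  0.        , 465.65119637, 207.16856062],
       [  0.        ,   0.        ,   1.        ]]), 'rvec': array([ 2.14616057, -2.06785733,  0.22356831]), 'tvec': array([-0.03330635,  0.59524072,  1.2195695 ])} [ 0.32368054 -0.0194989   1.31818864]
```

View pics/scene0.png

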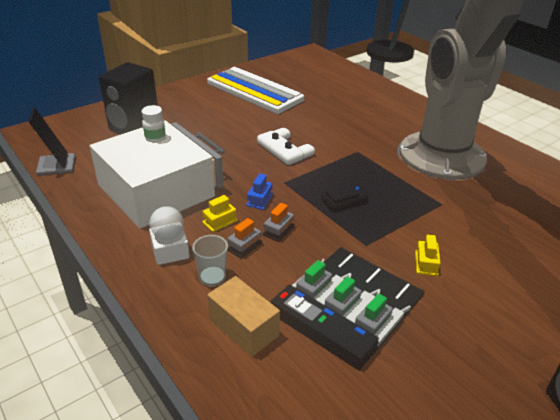

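View pics/top0.png

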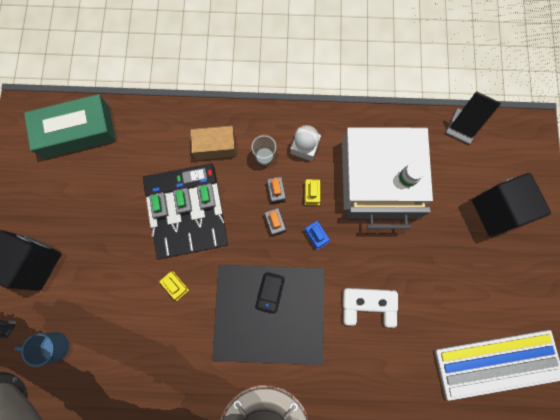

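Top view: the green packs are at about (157,205), (181,200) and (205,195) in the dock, and the orange packs at (277,187) and (275,221). The look-alikes are yellow at (313,192), blue at (317,236) and yellow at (174,286). I'll take the orange ones only. The unit is at (388,170) with its handle at (389,225). Next I'll measure.

```bash
cat > h.py <<'E'
from bench import r
import cv2,numpy as np
def cam(n):
    c=r.camera_info(n); R=cv2.Rodrigues(np.array(c["rvec"]))[0]; t=np.array(c["tvec"]).ravel()
    return np.array(c["mtx"]),R,t
def ray(n,uv,z):
    K,R,t=cam(n); o=-R.T@t; d=R.T@np.linalg.inv(K)@np.array([uv[0],uv[1],1.]); return (o+d*(z-o[2])/d[2])[:2]
def proj(n,P):
    K,R,t=cam(n); p=K@(R@np.array(P,float)+t); return p[:2]/p[2]
HS={'green':(50,80),'orange':(5,18)}
def blobs(n,img,col,z,vmin=0,amin=25):
    h=cv2.cvtColor(img,cv2.COLOR_BGR2HSV); lo,hi=HS[col]
    m=cv2.inRange(h,(lo,170 if col=='orange' else 120,max(vmin,90)),(hi,255,255))
    if col=='orange': m=cv2.inRange(h,(lo,190,max(vmin,170)),(hi,255,255))
    N,_,s,c=cv2.connectedComponentsWithStats(m); out=[]
    L=_
    for i in range(1,N):
        if s[i,4]>=amin:
            ys,xs=np.nonzero(L==i); w=np.array([ray(n,p,z) for p in zip(xs,ys)])
            (cx,cy),(a,b),th=cv2.minAreaRect((w*1000).astype(np.float32))
            if a<b: a,b,th=b,a,th+90
            th=(th+90)%180-90
            out.append((c[i].round(1),s[i,4],w.mean(0).round(4),np.round([cx,cy,a,b,th],1)))
    return out
E
python3 - <<'E'
from h import *
t=cv2.imread("pics/top0.png"); s=cv2.imread("pics/scene0.png")
for n,i in(("top",t),("scene",s)):
    for c,z in(("green",.074),("orange",.064)):
        for b in blobs(n,i,c,z): print(n,c,*b)
a=cv2.resize(t[150:260,135:325],None,fx=4,fy=4,interpolation=cv2.INTER_CUBIC); cv2.imwrite("pics/c1.png",a)
a=cv2.resize(t[110:245,330:445],None,fx=4,fy=4,interpolation=cv2.INTER_CUBIC); cv2.imwrite("pics/c2.png",a)
E
```

```text
top green [204.1 193.4] 105 [0.6252 0.1915] [625.5 191.5  41.9  19.3  13.8]
top green [179.9 198.1] 105 [0.6095 0.257 ] [609.6 257.1  42.1  19.3  12.4]
top green [155.5 202.9] 109 [0.5934 0.3225] [594.1 322.4  42.3  20.3  13. ]
scene green [314.7 268.3] 179 [0.6314 0.1941] [631.4 194.1  46.6  20.3  13.2]
scene green [343.6 286.5] 221 [0.6191 0.262 ] [621.2 262.4  60.5  21.9  19.7]
scene green [375.5 303.7] 236 [0.6018 0.3268] [603.6 327.2  57.5  21.4  18. ]
scene green [321.7 318.3] 39 [0.7016 0.2959] [701.3 295.9  16.6   7.9  13.5]
scene orange [278.6 208.5] 116 [ 0.567  -0.0045] [567.1  -4.9  45.7  18.8  21.5]
scene orange [243.4 224.3] 129 [ 0.6606 -0.0045] [660.1  -4.5  44.5  20.2  11.8]
```

View pics/c1.png

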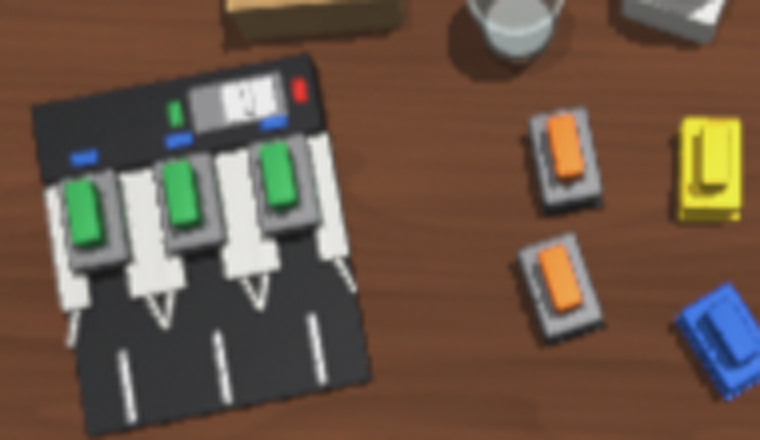

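View pics/c2.png

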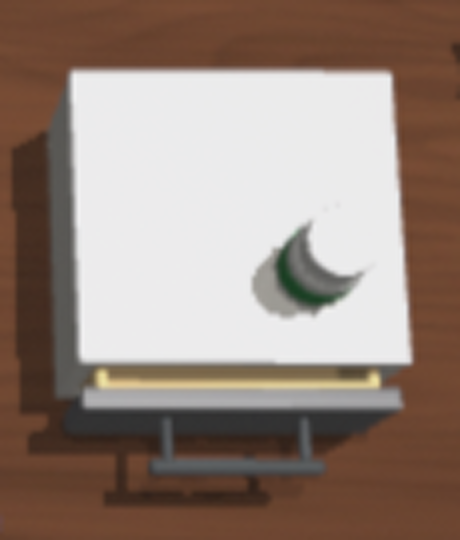

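Dock: the red switch mark is on the right and the green mark on the left, and the switch sits at red (off). The drawer is slightly ajar, and the handle's crop ends are (150,467) and (324,467). Next I'll compute the unit and orange pack poses.

```bash
cat >> h.py <<'E'
def st():
    o=r.get_obs(); R=cv2.Rodrigues(np.array(o['orientation']))[0]; return o,R
def go(x,y,z,ang):
    """tool-frame delta to TCP x,y,z with tool y at world angle ang (deg, mod 180), tool z down"""
    o,R=st(); d=R.T@(np.array([x,y,z])-o['tcp_pos'])*1000
    a=np.degrees(np.arctan2(R[1,1],R[0,1])); rz=-((ang-a+90)%180-90)
    print('t',round(o['clock'],2),'tcp',o['tcp_pos'].round(4),'a',a.round(1),'tilt',np.degrees(np.arccos(-R[2,2])).round(2),'-> d(before turn)',d.round(1),'rz',round(rz,1))
E
sed -i "s/m=cv2.inRange(h,(lo,190,max(vmin,170))/m=cv2.inRange(h,(4,170,max(vmin,150))/" h.py
python3 - <<'E'
from h import *
t=cv2.imread("pics/top0.png")
for b in blobs("top",t,"orange",.064): print(*b)
f=lambda x,y:(330+(x+.5)/4-.5,110+(y+.5)/4-.5)
for p in[(72,70),(391,72),(412,363),(80,360)]: print('unit',ray("top",f(*p),.115))
for p in[(150,467),(324,467)]: print('handle',ray("top",f(*p),.080))
for p in[(83,398),(403,398)]: print('front top mid',ray("top",f(*p),.104))
g=lambda x,y:(135+(x+.5)/4-.5,150+(y+.5)/4-.5)
for p in[(35,105),(312,55),(238,100)]: print('dockrear/switch',ray("top",g(*p),.036))
for p in[(370,380),(90,433)]: print('dockfront',ray("top",g(*p),.01))
K=[('handle in scene',)]
h=cv2.cvtColor(t,cv2.COLOR_BGR2HSV)
E
```

```text
[275.6 186.3] 87 [ 0.6552 -0.0041] [655.3  -3.8  41.1  17.   11.3]
[274.1 219.2] 87 [ 0.5619 -0.0036] [561.4  -3.8  41.5  15.7  20.3]
unit [ 0.81707143 -0.19623949]
unit [ 0.82384306 -0.41524713]
unit [ 0.61879223 -0.42273208]
unit [ 0.61261333 -0.20255843]
handle [ 0.54863356 -0.25536974]
handle [ 0.55300587 -0.3726842 ]
front top mid [ 0.58930091 -0.20633612]
front top mid [ 0.59726107 -0.41960893]
dockrear/switch [0.67932627 0.37495803]
dockrear/switch [0.72399535 0.1796775 ]
dockrear/switch [0.68845615 0.23031427]
dockfront [0.49427986 0.12685117]
dockfront [0.44961719 0.32096841]
```

>>> step_arm([
  {"dx":-35,"dy":-40.3,"dz":2,"gripper":-0.39},
  {"dx":-35,"dy":-40.3,"dz":2},
  {"dx":-35,"dy":-40.3,"dz":2},
  {"dx":-35,"dy":-40.3,"dz":2},
  {"dx":-35,"dy":-40.3,"dz":2},
  {"dx":-35,"dy":-40.3,"dz":2},
  {"dx":-35,"dy":-40.3,"dz":2},
  {"dx":-35,"dy":-40.3,"dz":2},
  {"dx":-35,"dy":-40.3,"dz":2},
  {"dx":-35,"dy":-40.3,"dz":2},
  {"dx":-35,"dy":-40.3,"dz":2},
  {"dx":-35,"dy":-40.3,"dz":2},
  {"dx":-35,"dy":-40.3,"dz":2},
  {"dx":-35,"dy":-40.3,"dz":2},
  {"dx":-35,"dy":-40.3,"dz":2},
  {"dx":-35,"dy":-40.3,"dz":2},
  {"dx":-35,"dy":-40.3,"dz":2},
  {"dx":-35,"dy":-40.3,"dz":2},
])

```text
invalid input at $.moves[0]: expected keys rx, ry, rz, dx, dy, dz, gripper
```

>>> step_arm([
  {"rz":10.5},
  {"rz":10.5},
  {"rz":10.5},
  {"rz":10.5},
  {"rz":10.5},
  {"rz":10.5},
  {},
])

```text
invalid input at $.moves[0]: expected keys rx, ry, rz, dx, dy, dz, gripper
```

Run:
```python
from h import *
go(.551,-.314,.08,1.8); print(r.get_obs()['grip_width'], r.get_obs()['joints'].round(2))
t=r.grab_frame("top"); s=r.grab_frame("scene")
cv2.imwrite("pics/c3.png",np.hstack([cv2.resize(t[150:270,330:450],(480,480)) ,cv2.resize(s[90:240,80:260],(320,480))[:, :320]]))
```

```text
t 0.1 tcp [0.2847 0.6115 0.2524] a 65.0 tilt 0.09 -> d(before turn) [-632.  -726.3  173.7] rz 63.2
0.08536704173205677 [-1.24  0.48  0.02  1.56 -0.01  1.11 -0.08]
```

View pics/c3.png

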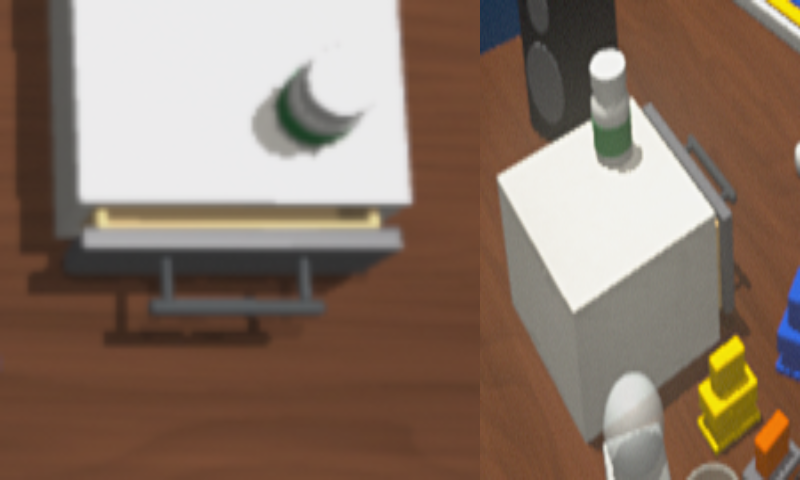

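The call was refused because every row needs all its keys, so the arm has not moved. The picture only confirms that the drawer is ajar.

>>> step_arm([
  {"rx":0,"ry":0,"rz":0,"dx":-39.5,"dy":-45.4,"dz":3,"gripper":-0.39},
  {"rx":0,"ry":0,"rz":0,"dx":-39.5,"dy":-45.4,"dz":3,"gripper":-0.39},
  {"rx":0,"ry":0,"rz":0,"dx":-39.5,"dy":-45.4,"dz":3,"gripper":-0.39},
  {"rx":0,"ry":0,"rz":0,"dx":-39.5,"dy":-45.4,"dz":3,"gripper":-0.39},
  {"rx":0,"ry":0,"rz":0,"dx":-39.5,"dy":-45.4,"dz":3,"gripper":-0.39},
  {"rx":0,"ry":0,"rz":0,"dx":-39.5,"dy":-45.4,"dz":3,"gripper":-0.39},
  {"rx":0,"ry":0,"rz":0,"dx":-39.5,"dy":-45.4,"dz":3,"gripper":-0.39},
  {"rx":0,"ry":0,"rz":0,"dx":-39.5,"dy":-45.4,"dz":3,"gripper":-0.39},
  {"rx":0,"ry":0,"rz":0,"dx":-39.5,"dy":-45.4,"dz":3,"gripper":-0.39},
  {"rx":0,"ry":0,"rz":0,"dx":-39.5,"dy":-45.4,"dz":3,"gripper":-0.39},
  {"rx":0,"ry":0,"rz":0,"dx":-39.5,"dy":-45.4,"dz":3,"gripper":-0.39},
  {"rx":0,"ry":0,"rz":0,"dx":-39.5,"dy":-45.4,"dz":3,"gripper":-0.39},
  {"rx":0,"ry":0,"rz":0,"dx":-39.5,"dy":-45.4,"dz":3,"gripper":-0.39},
  {"rx":0,"ry":0,"rz":0,"dx":-39.5,"dy":-45.4,"dz":3,"gripper":-0.39},
  {"rx":0,"ry":0,"rz":0,"dx":-39.5,"dy":-45.4,"dz":3,"gripper":-0.39},
  {"rx":0,"ry":0,"rz":0,"dx":-39.5,"dy":-45.4,"dz":3,"gripper":-0.39},
])

```text
clock: 2.2
tcp_pos: [0.5518, -0.315, 0.205]
orientation: [0.678, 3.067, 0.001]
contact_force: [0.5, 0.5, -0.3]
grip_width: 0.0261
gripper_force: 0.0
```

>>> step_arm([
  {"rx":0,"ry":0,"rz":10.5,"dx":0,"dy":0,"dz":0,"gripper":-0.39},
  {"rx":0,"ry":0,"rz":10.5,"dx":0,"dy":0,"dz":0,"gripper":-0.39},
  {"rx":0,"ry":0,"rz":10.5,"dx":0,"dy":0,"dz":0,"gripper":-0.39},
  {"rx":0,"ry":0,"rz":10.5,"dx":0,"dy":0,"dz":0,"gripper":-0.39},
  {"rx":0,"ry":0,"rz":10.5,"dx":0,"dy":0,"dz":0,"gripper":-0.39},
  {"rx":0,"ry":0,"rz":10.5,"dx":0,"dy":0,"dz":0,"gripper":-0.39},
  {"rx":0,"ry":0,"rz":0,"dx":0,"dy":0,"dz":0,"gripper":-0.39},
])

```text
clock: 3.08
tcp_pos: [0.5513, -0.313, 0.205]
orientation: [-2.179, -2.262, 0.001]
contact_force: [-0.8, -0.0, -0.1]
grip_width: 0.026
gripper_force: 0.0
```

Run:
```python
from h import *
go(.551,-.314,.08,1.8); print(r.get_obs()['grip_width'], r.get_obs()['joints'].round(2))
```

```text
t 3.08 tcp [ 0.5513 -0.313   0.205 ] a 2.1 tilt 0.05 -> d(before turn) [ -0.9  -0.2 125. ] rz 0.3
0.025978026870735086 [-0.11  0.56  0.75  1.74 -0.43  1.02  0.84]
```

>>> step_arm([
  {"rx":0,"ry":0,"rz":0,"dx":0,"dy":0,"dz":50,"gripper":-0.39},
  {"rx":0,"ry":0,"rz":0,"dx":0,"dy":0,"dz":30,"gripper":-0.39},
  {"rx":0,"ry":0,"rz":0,"dx":0,"dy":0,"dz":22,"gripper":-0.39},
  {"rx":0,"ry":0,"rz":0,"dx":0,"dy":0,"dz":22,"gripper":-0.39},
  {"rx":0,"ry":0,"rz":0,"dx":0,"dy":0,"dz":0,"gripper":-1},
  {"rx":0,"ry":0,"rz":0,"dx":0,"dy":0,"dz":0,"gripper":-1},
  {"rx":0,"ry":0,"rz":0,"dx":0,"dy":0,"dz":0,"gripper":-1},
], grip_force=40)

```text
clock: 3.95
tcp_pos: [0.5516, -0.314, 0.0816]
orientation: [2.18, 2.26, 0.0]
contact_force: [0.6, -1.6, 0.5]
grip_width: 0.0093
gripper_force: 39.0
```

>>> step_arm([
  {"rx":0,"ry":0,"rz":0,"dx":0,"dy":-20,"dz":0,"gripper":-1},
  {"rx":0,"ry":0,"rz":0,"dx":0,"dy":-25,"dz":0,"gripper":-1},
  {"rx":0,"ry":0,"rz":0,"dx":0,"dy":-25,"dz":0,"gripper":-1},
  {"rx":0,"ry":0,"rz":0,"dx":0,"dy":-25,"dz":0,"gripper":-1},
  {"rx":0,"ry":0,"rz":0,"dx":0,"dy":-20,"dz":0,"gripper":-1},
  {"rx":0,"ry":0,"rz":0,"dx":0,"dy":-5,"dz":0,"gripper":-1},
  {"rx":0,"ry":0,"rz":0,"dx":0,"dy":0,"dz":0,"gripper":-1},
])

```text
clock: 4.82
tcp_pos: [0.4313, -0.3182, 0.0815]
orientation: [2.182, 2.259, -0.0]
contact_force: [-0.2, -3.4, 2.4]
grip_width: 0.0093
gripper_force: 40.4
```

>>> step_arm([
  {"rx":0,"ry":0,"rz":0,"dx":0,"dy":-4,"dz":0,"gripper":-1},
  {"rx":0,"ry":0,"rz":0,"dx":0,"dy":-4,"dz":0,"gripper":-1},
  {"rx":0,"ry":0,"rz":0,"dx":0,"dy":0,"dz":0,"gripper":-1},
])

```text
clock: 5.2
tcp_pos: [0.4232, -0.3184, 0.0815]
orientation: [2.182, 2.26, -0.001]
contact_force: [-0.2, -5.1, 3.3]
grip_width: 0.0095
gripper_force: 40.5
```

>>> step_arm([
  {"rx":0,"ry":0,"rz":0,"dx":0,"dy":0,"dz":0,"gripper":-0.4},
  {"rx":0,"ry":0,"rz":0,"dx":0,"dy":0,"dz":0,"gripper":-0.4},
  {"rx":0,"ry":0,"rz":0,"dx":0,"dy":0,"dz":0,"gripper":-0.4},
  {"rx":0,"ry":0,"rz":0,"dx":0,"dy":0,"dz":-50,"gripper":-0.4},
  {"rx":0,"ry":0,"rz":0,"dx":0,"dy":0,"dz":-60,"gripper":-0.4},
  {"rx":0,"ry":0,"rz":0,"dx":-60,"dy":0,"dz":-10,"gripper":-0.4},
  {"rx":0,"ry":0,"rz":0,"dx":-60,"dy":10,"dz":0,"gripper":-0.4},
  {"rx":0,"ry":0,"rz":0,"dx":-60,"dy":10,"dz":0,"gripper":-0.4},
])

```text
clock: 6.2
tcp_pos: [0.4508, -0.4978, 0.2014]
orientation: [-2.179, -2.263, -0.002]
contact_force: [1.0, 0.1, 1.4]
grip_width: 0.0254
gripper_force: 0.0
```

Run:
```python
from h import *
go(.6255,.1915,.2,103.5); print(r.get_obs()['joints'].round(2))
t=r.grab_frame("top")
cv2.imwrite("pics/c4.png",cv2.resize(t[110:310,240:450],None,fx=3,fy=3,interpolation=cv2.INTER_CUBIC))
```

```text
t 6.2 tcp [ 0.4508 -0.4978  0.2014] a 2.1 tilt 0.08 -> d(before turn) [682.3 200.3   2.2] rz 78.6
[ 0.25  0.62  0.74  1.65 -0.47  1.06  1.17]
```

View pics/c4.png

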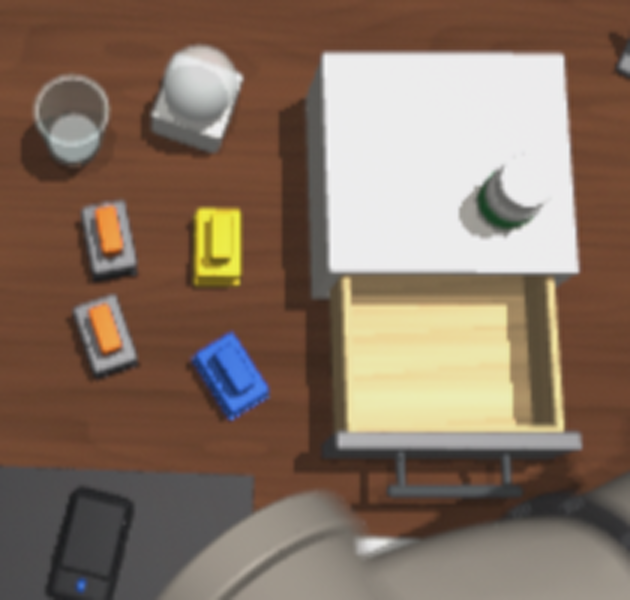

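The drawer is wide open and empty, with its inside spanning crop x 350–540 and y 280–432.

Run:
```python
from h import *
f=lambda x,y:(240+(x+.5)/3-.5,110+(y+.5)/3-.5)
for p,z in[((350,430),.104),((560,430),.104),((351,350),.093),((537,350),.093),((390,491),.08),((522,491),.08)]: print(ray("top",f(*p),z).round(4))
```

```text
[ 0.4726 -0.2223]
[ 0.4794 -0.4052]
[ 0.5453 -0.225 ]
[ 0.5515 -0.3904]
[ 0.423  -0.2616]
[ 0.4273 -0.3777]
```

>>> step_arm([
  {"rx":0,"ry":0,"rz":0,"dx":57,"dy":16.7,"dz":0,"gripper":-0.1},
  {"rx":0,"ry":0,"rz":0,"dx":57,"dy":16.7,"dz":0,"gripper":-0.1},
  {"rx":0,"ry":0,"rz":0,"dx":57,"dy":16.7,"dz":0,"gripper":-0.1},
  {"rx":0,"ry":0,"rz":0,"dx":57,"dy":16.7,"dz":0,"gripper":-0.1},
  {"rx":0,"ry":0,"rz":0,"dx":57,"dy":16.7,"dz":0,"gripper":-0.1},
  {"rx":0,"ry":0,"rz":0,"dx":57,"dy":16.7,"dz":0,"gripper":-0.1},
  {"rx":0,"ry":0,"rz":0,"dx":57,"dy":16.7,"dz":0,"gripper":-0.1},
  {"rx":0,"ry":0,"rz":0,"dx":57,"dy":16.7,"dz":0,"gripper":-0.1},
  {"rx":0,"ry":0,"rz":0,"dx":57,"dy":16.7,"dz":0,"gripper":-0.1},
  {"rx":0,"ry":0,"rz":0,"dx":57,"dy":16.7,"dz":0,"gripper":-0.1},
  {"rx":0,"ry":0,"rz":0,"dx":57,"dy":16.7,"dz":0,"gripper":-0.1},
  {"rx":0,"ry":0,"rz":0,"dx":57,"dy":16.7,"dz":0,"gripper":-0.1},
])

```text
clock: 7.75
tcp_pos: [0.6254, 0.1959, 0.2011]
orientation: [-2.181, -2.26, 0.001]
contact_force: [1.5, 0.3, 0.1]
grip_width: 0.0383
gripper_force: 0.0
```

>>> step_arm([
  {"rx":0,"ry":0,"rz":10.5,"dx":0,"dy":0,"dz":0,"gripper":-0.1},
  {"rx":0,"ry":0,"rz":10.5,"dx":0,"dy":0,"dz":0,"gripper":-0.1},
  {"rx":0,"ry":0,"rz":10.5,"dx":0,"dy":0,"dz":0,"gripper":-0.1},
  {"rx":0,"ry":0,"rz":10.5,"dx":0,"dy":0,"dz":0,"gripper":-0.1},
  {"rx":0,"ry":0,"rz":10.5,"dx":0,"dy":0,"dz":0,"gripper":-0.1},
  {"rx":0,"ry":0,"rz":10.5,"dx":0,"dy":0,"dz":0,"gripper":-0.1},
  {"rx":0,"ry":0,"rz":10.5,"dx":0,"dy":0,"dz":0,"gripper":-0.1},
  {"rx":0,"ry":0,"rz":5.1,"dx":0,"dy":0,"dz":0,"gripper":-0.1},
  {"rx":0,"ry":0,"rz":0,"dx":0,"dy":0,"dz":0,"gripper":-0.1},
])

```text
clock: 8.88
tcp_pos: [0.6252, 0.194, 0.2007]
orientation: [3.119, 0.369, -0.002]
contact_force: [0.4, -0.8, -0.0]
grip_width: 0.0387
gripper_force: 0.0
```

Run:
```python
from h import *
go(.6255,.1915,.071,103.5); print(r.get_obs()['joints'].round(2),r.get_obs()['grip_width'])
s=r.grab_frame("scene")
cv2.imwrite("pics/c5.png",cv2.resize(s[170:370,200:450],None,fx=3,fy=3,interpolation=cv2.INTER_CUBIC))
```

```text
t 8.88 tcp [0.6252 0.194  0.2007] a -76.5 tilt 0.07 -> d(before turn) [-1.000e-01  2.400e+00  1.297e+02] rz 0.0
[-1.08  0.75  1.08  1.7  -0.72  1.14 -1.12] 0.038735287990397195
```

View pics/c5.png

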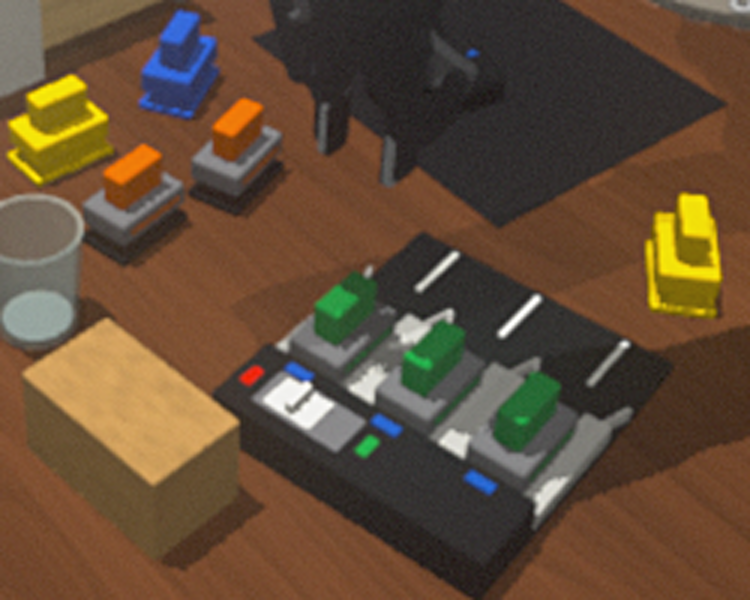

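The gripper is above the right-hand green pack, and the finger line falls on the rib near crop (345,300). I'll descend, grip and pull it out.

>>> step_arm([
  {"rx":0,"ry":0,"rz":0,"dx":0,"dy":2.4,"dz":50,"gripper":-0.1},
  {"rx":0,"ry":0,"rz":0,"dx":0,"dy":0,"dz":40,"gripper":-0.1},
  {"rx":0,"ry":0,"rz":0,"dx":0,"dy":0,"dz":25,"gripper":-0.1},
  {"rx":0,"ry":0,"rz":0,"dx":0,"dy":0,"dz":14.5,"gripper":-0.1},
  {"rx":0,"ry":0,"rz":0,"dx":0,"dy":0,"dz":0,"gripper":-1},
  {"rx":0,"ry":0,"rz":0,"dx":0,"dy":0,"dz":0,"gripper":-1},
  {"rx":0,"ry":0,"rz":0,"dx":0,"dy":0,"dz":0,"gripper":-1},
  {"rx":0,"ry":0,"rz":0,"dx":0,"dy":0,"dz":0,"gripper":-1},
], grip_force=60)

```text
clock: 9.93
tcp_pos: [0.6264, 0.1913, 0.0723]
orientation: [-3.12, -0.367, -0.001]
contact_force: [-1.2, 0.0, -1.4]
grip_width: 0.0189
gripper_force: 62.0
```

>>> step_arm([
  {"rx":0,"ry":0,"rz":0,"dx":-10,"dy":0,"dz":-1,"gripper":-1},
  {"rx":0,"ry":0,"rz":0,"dx":-25,"dy":0,"dz":0,"gripper":-1},
  {"rx":0,"ry":0,"rz":0,"dx":-25,"dy":0,"dz":0,"gripper":-1},
  {"rx":0,"ry":0,"rz":0,"dx":-25,"dy":0,"dz":0,"gripper":-1},
  {"rx":0,"ry":0,"rz":0,"dx":-20,"dy":0,"dz":0,"gripper":-1},
  {"rx":0,"ry":0,"rz":0,"dx":0,"dy":0,"dz":0,"gripper":-1},
])

```text
clock: 10.68
tcp_pos: [0.5225, 0.1666, 0.0729]
orientation: [-3.119, -0.366, 0.002]
contact_force: [0.3, -0.4, -1.9]
grip_width: 0.0192
gripper_force: 64.6
```

>>> step_arm([
  {"rx":0,"ry":0,"rz":0,"dx":0,"dy":0,"dz":-30,"gripper":-1},
  {"rx":0,"ry":0,"rz":0,"dx":0,"dy":0,"dz":-50,"gripper":-1},
  {"rx":0,"ry":0,"rz":0,"dx":0,"dy":0,"dz":-50,"gripper":-1},
  {"rx":0,"ry":0,"rz":0,"dx":0,"dy":0,"dz":0,"gripper":-1},
])

```text
clock: 11.18
tcp_pos: [0.5271, 0.1672, 0.2065]
orientation: [-3.118, -0.367, -0.012]
contact_force: [-0.3, 0.5, -3.7]
grip_width: 0.0188
gripper_force: 64.8
```

Run:
```python
from h import *
go(.527,-.371,.2,91.8);go(.525,-.315,.2,91.8); print(r.get_obs()['grip_width'])
t=r.grab_frame("top")
for b in blobs("top",t,"green",.074): print(*b)
```

```text
t 11.18 tcp [0.5271 0.1672 0.2065] a -76.6 tilt 0.45 -> d(before turn) [-125.2  523.4    5. ] rz 11.6
t 11.18 tcp [0.5271 0.1672 0.2065] a -76.6 tilt 0.45 -> d(before turn) [-114.1  468.5    5.1] rz 11.6
0.018755851172440757
```

>>> step_arm([
  {"rx":0,"ry":0,"rz":0,"dx":-13.9,"dy":58.1,"dz":0,"gripper":-1},
  {"rx":0,"ry":0,"rz":0,"dx":-13.9,"dy":58.1,"dz":0,"gripper":-1},
  {"rx":0,"ry":0,"rz":0,"dx":-13.9,"dy":58.1,"dz":0,"gripper":-1},
  {"rx":0,"ry":0,"rz":0,"dx":-13.9,"dy":58.1,"dz":0,"gripper":-1},
  {"rx":0,"ry":0,"rz":0,"dx":-13.9,"dy":58.1,"dz":0,"gripper":-1},
  {"rx":0,"ry":0,"rz":0,"dx":-13.9,"dy":58.1,"dz":0,"gripper":-1},
  {"rx":0,"ry":0,"rz":0,"dx":-13.9,"dy":58.1,"dz":0,"gripper":-1},
  {"rx":0,"ry":0,"rz":0,"dx":-13.9,"dy":58.1,"dz":0,"gripper":-1},
  {"rx":0,"ry":0,"rz":0,"dx":-13.9,"dy":58.1,"dz":0,"gripper":-1},
  {"rx":0,"ry":0,"rz":5.8,"dx":0,"dy":0,"dz":0,"gripper":-1},
  {"rx":0,"ry":0,"rz":5.8,"dx":0,"dy":0,"dz":0,"gripper":-1},
  {"rx":0,"ry":0,"rz":0,"dx":0,"dy":0,"dz":0,"gripper":-1},
])

```text
clock: 12.72
tcp_pos: [0.5235, -0.3704, 0.2008]
orientation: [-3.14, -0.051, 0.004]
contact_force: [0.3, 0.3, -2.1]
grip_width: 0.0185
gripper_force: 64.6
```

Run:
```python
from h import *
go(.527,-.371,.083,91.8);print(r.get_obs()['grip_width'],r.get_obs()['joints'].round(2))
t=r.grab_frame("top")
for b in blobs("top",t,"green",.1): print(*b)
for b in blobs("top",t,"orange",.064): print(*b)
cv2.imwrite("pics/c6.png",cv2.resize(t[140:270,130:450],None,fx=2.4,fy=2.4,interpolation=cv2.INTER_CUBIC))
```

```text
t 12.72 tcp [ 0.5235 -0.3704  0.2008] a -88.1 tilt 0.16 -> d(before turn) [  3.8   0.8 117.8] rz 0.1
0.01854968608892183 [-0.16  0.7   1.04  1.74 -0.67  1.11 -0.44]
[179.9 198.1] 106 [0.6035 0.2511] [603.7 251.1  41.5  18.9  13.7]
[155.6 202.9] 111 [0.5877 0.3151] [588.4 315.2  41.4  20.1  14.3]
[275.6 186.3] 87 [ 0.6552 -0.0041] [655.3  -3.8  41.1  17.   11.3]
[274.1 219.2] 88 [ 0.562  -0.0037] [561.5  -4.2  41.5  16.5  20.4]
```

View pics/c6.png

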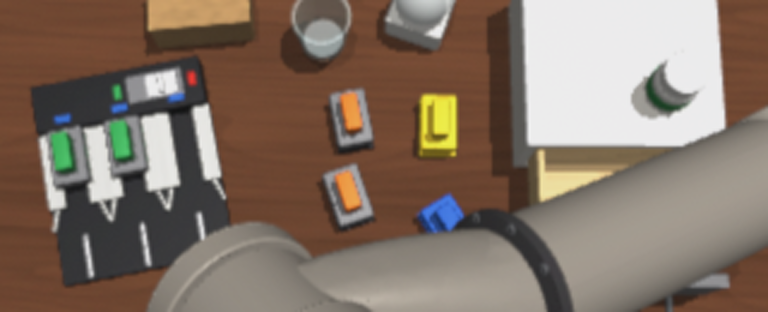

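The right lane is now empty, both oranges are undisturbed, and the arm hides the drawer. I'll lower the pack.

>>> step_arm([
  {"rx":0,"ry":0,"rz":0,"dx":3.8,"dy":0,"dz":50,"gripper":-1},
  {"rx":0,"ry":0,"rz":0,"dx":0,"dy":0,"dz":35,"gripper":-1},
  {"rx":0,"ry":0,"rz":0,"dx":0,"dy":0,"dz":20,"gripper":-1},
  {"rx":0,"ry":0,"rz":0,"dx":0,"dy":0,"dz":8,"gripper":-1},
  {"rx":0,"ry":0,"rz":0,"dx":0,"dy":0,"dz":3,"gripper":-1},
  {"rx":0,"ry":0,"rz":0,"dx":0,"dy":0,"dz":0,"gripper":-1},
])

```text
clock: 13.52
tcp_pos: [0.5282, -0.3712, 0.0878]
orientation: [3.14, 0.05, 0.002]
contact_force: [0.6, 0.0, -1.7]
grip_width: 0.0186
gripper_force: 64.6
```

>>> step_arm([
  {"rx":0,"ry":0,"rz":0,"dx":0,"dy":0,"dz":3,"gripper":-1},
  {"rx":0,"ry":0,"rz":0,"dx":0,"dy":0,"dz":0.5,"gripper":-1},
  {"rx":0,"ry":0,"rz":0,"dx":0,"dy":0,"dz":0,"gripper":-0.25},
  {"rx":0,"ry":0,"rz":0,"dx":0,"dy":0,"dz":0,"gripper":-0.25},
  {"rx":0,"ry":0,"rz":0,"dx":0,"dy":0,"dz":0,"gripper":-0.25},
  {"rx":0,"ry":0,"rz":0,"dx":0,"dy":0,"dz":-30,"gripper":-0.25},
  {"rx":0,"ry":0,"rz":0,"dx":0,"dy":0,"dz":-50,"gripper":-0.25},
  {"rx":0,"ry":0,"rz":0,"dx":0,"dy":0,"dz":-35,"gripper":-0.25},
  {"rx":0,"ry":0,"rz":0,"dx":0,"dy":0,"dz":0,"gripper":-0.1},
])

```text
clock: 14.65
tcp_pos: [0.5286, -0.3721, 0.2013]
orientation: [3.138, 0.05, 0.007]
contact_force: [-0.2, 0.4, -0.4]
grip_width: 0.0381
gripper_force: 0.0
```

Run:
```python
from h import *
go(.6096,.257,.2,103.5)
```

```text
t 14.65 tcp [ 0.5286 -0.3721  0.2013] a -88.2 tilt 0.3 -> d(before turn) [ 1.009e+02 -6.262e+02 -1.000e-01] rz -11.7
```

>>> step_arm([
  {"rx":0,"ry":0,"rz":0,"dx":9.2,"dy":-56.9,"dz":0,"gripper":-0.1},
  {"rx":0,"ry":0,"rz":0,"dx":9.2,"dy":-56.9,"dz":0,"gripper":-0.1},
  {"rx":0,"ry":0,"rz":0,"dx":9.2,"dy":-56.9,"dz":0,"gripper":-0.1},
  {"rx":0,"ry":0,"rz":0,"dx":9.2,"dy":-56.9,"dz":0,"gripper":-0.1},
  {"rx":0,"ry":0,"rz":0,"dx":9.2,"dy":-56.9,"dz":0,"gripper":-0.1},
  {"rx":0,"ry":0,"rz":0,"dx":9.2,"dy":-56.9,"dz":0,"gripper":-0.1},
  {"rx":0,"ry":0,"rz":0,"dx":9.2,"dy":-56.9,"dz":0,"gripper":-0.1},
  {"rx":0,"ry":0,"rz":0,"dx":9.2,"dy":-56.9,"dz":0,"gripper":-0.1},
  {"rx":0,"ry":0,"rz":0,"dx":9.2,"dy":-56.9,"dz":0,"gripper":-0.1},
  {"rx":0,"ry":0,"rz":0,"dx":9.2,"dy":-56.9,"dz":0,"gripper":-0.1},
  {"rx":0,"ry":0,"rz":0,"dx":9.2,"dy":-56.9,"dz":0,"gripper":-0.1},
  {"rx":0,"ry":0,"rz":-5.9,"dx":0,"dy":0,"dz":0,"gripper":-0.1},
  {"rx":0,"ry":0,"rz":-5.8,"dx":0,"dy":0,"dz":0,"gripper":-0.1},
  {"rx":0,"ry":0,"rz":0,"dx":0,"dy":0,"dz":0,"gripper":-0.1},
  {"rx":0,"ry":0,"rz":0,"dx":0,"dy":0,"dz":0,"gripper":-0.1},
])

```text
clock: 16.52
tcp_pos: [0.6086, 0.2579, 0.1977]
orientation: [3.12, 0.366, -0.001]
contact_force: [0.2, 0.1, -0.6]
grip_width: 0.0379
gripper_force: 0.0
```

Run:
```python
from h import *
go(.6096,.257,.071,103.5)
t=r.grab_frame("top")
for b in blobs("top",t,"green",.086): print(*b)
```

```text
t 16.52 tcp [0.6086 0.2579 0.1977] a -76.6 tilt 0.05 -> d(before turn) [  0.9   1.1 126.7] rz -0.1
[179.4 194.9] 53 [0.6156 0.2565] [616.6 256.2  20.3  19.1   4.6]
[155.  202.5] 89 [0.592  0.3206] [592.  320.5  40.1  16.8  14.5]
[409.3 235.4] 110 [ 0.5274 -0.3669] [ 527.1 -367.4   41.2   18.7   -1.2]
```

>>> step_arm([
  {"rx":0,"ry":0,"rz":0,"dx":1,"dy":1,"dz":50,"gripper":-0.1},
  {"rx":0,"ry":0,"rz":0,"dx":0,"dy":0,"dz":40,"gripper":-0.1},
  {"rx":0,"ry":0,"rz":0,"dx":0,"dy":0,"dz":24,"gripper":-0.1},
  {"rx":0,"ry":0,"rz":0,"dx":0,"dy":0,"dz":12.5,"gripper":-0.1},
  {"rx":0,"ry":0,"rz":0,"dx":0,"dy":0,"dz":0,"gripper":-1},
  {"rx":0,"ry":0,"rz":0,"dx":0,"dy":0,"dz":0,"gripper":-1},
  {"rx":0,"ry":0,"rz":0,"dx":0,"dy":0,"dz":0,"gripper":-1},
  {"rx":0,"ry":0,"rz":0,"dx":0,"dy":0,"dz":0,"gripper":-1},
])

```text
clock: 17.58
tcp_pos: [0.6103, 0.2575, 0.0723]
orientation: [-3.119, -0.37, -0.001]
contact_force: [-0.0, -0.5, -2.0]
grip_width: 0.0188
gripper_force: 61.8
```

>>> step_arm([
  {"rx":0,"ry":0,"rz":0,"dx":-10,"dy":0,"dz":-1,"gripper":-1},
  {"rx":0,"ry":0,"rz":0,"dx":-25,"dy":0,"dz":0,"gripper":-1},
  {"rx":0,"ry":0,"rz":0,"dx":-25,"dy":0,"dz":0,"gripper":-1},
  {"rx":0,"ry":0,"rz":0,"dx":-25,"dy":0,"dz":0,"gripper":-1},
  {"rx":0,"ry":0,"rz":0,"dx":-20,"dy":0,"dz":0,"gripper":-1},
  {"rx":0,"ry":0,"rz":0,"dx":0,"dy":0,"dz":0,"gripper":-1},
  {"rx":0,"ry":0,"rz":0,"dx":0,"dy":0,"dz":0,"gripper":-1},
])

```text
clock: 18.45
tcp_pos: [0.5086, 0.2333, 0.0732]
orientation: [-3.119, -0.371, -0.002]
contact_force: [0.8, -0.6, -2.6]
grip_width: 0.0184
gripper_force: 62.0
```

>>> step_arm([
  {"rx":0,"ry":0,"rz":0,"dx":0,"dy":0,"dz":-30,"gripper":-1},
  {"rx":0,"ry":0,"rz":0,"dx":0,"dy":0,"dz":-50,"gripper":-1},
  {"rx":0,"ry":0,"rz":0,"dx":0,"dy":0,"dz":-50,"gripper":-1},
  {"rx":0,"ry":0,"rz":0,"dx":0,"dy":0,"dz":0,"gripper":-1},
])

```text
clock: 18.95
tcp_pos: [0.5111, 0.2332, 0.2065]
orientation: [-3.118, -0.37, -0.011]
contact_force: [0.5, -0.0, -2.7]
grip_width: 0.0189
gripper_force: 62.1
```

Run:
```python
from h import *
go(.525,-.315,.2,91.8)
```

```text
t 18.95 tcp [0.5111 0.2332 0.2065] a -76.5 tilt 0.43 -> d(before turn) [-114.7  536.3    4.9] rz 11.7
```

>>> step_arm([
  {"rx":0,"ry":0,"rz":0,"dx":-12.5,"dy":59.4,"dz":0,"gripper":-1},
  {"rx":0,"ry":0,"rz":0,"dx":-12.5,"dy":59.4,"dz":0,"gripper":-1},
  {"rx":0,"ry":0,"rz":0,"dx":-12.5,"dy":59.4,"dz":0,"gripper":-1},
  {"rx":0,"ry":0,"rz":0,"dx":-12.5,"dy":59.4,"dz":0,"gripper":-1},
  {"rx":0,"ry":0,"rz":0,"dx":-12.5,"dy":59.4,"dz":0,"gripper":-1},
  {"rx":0,"ry":0,"rz":0,"dx":-12.5,"dy":59.4,"dz":0,"gripper":-1},
  {"rx":0,"ry":0,"rz":0,"dx":-12.5,"dy":59.4,"dz":0,"gripper":-1},
  {"rx":0,"ry":0,"rz":0,"dx":-12.5,"dy":59.4,"dz":0,"gripper":-1},
  {"rx":0,"ry":0,"rz":0,"dx":-12.5,"dy":59.4,"dz":0,"gripper":-1},
  {"rx":0,"ry":0,"rz":5.8,"dx":0,"dy":0,"dz":0,"gripper":-1},
  {"rx":0,"ry":0,"rz":5.9,"dx":0,"dy":0,"dz":0,"gripper":-1},
  {"rx":0,"ry":0,"rz":0,"dx":0,"dy":0,"dz":0,"gripper":-1},
  {"rx":0,"ry":0,"rz":0,"dx":0,"dy":0,"dz":0,"gripper":-1},
])

```text
clock: 20.58
tcp_pos: [0.5237, -0.313, 0.2021]
orientation: [-3.141, -0.054, 0.001]
contact_force: [0.6, -0.3, -2.1]
grip_width: 0.0191
gripper_force: 61.9
```

Run:
```python
from h import *
go(.525,-.313,.0845,91.8)
```

```text
t 20.57 tcp [ 0.5237 -0.313   0.2021] a -88.0 tilt 0.05 -> d(before turn) [1.400e+00 1.000e-01 1.176e+02] rz 0.2
```

>>> step_arm([
  {"rx":0,"ry":0,"rz":0,"dx":1,"dy":0,"dz":50,"gripper":-1},
  {"rx":0,"ry":0,"rz":0,"dx":0,"dy":0,"dz":35,"gripper":-1},
  {"rx":0,"ry":0,"rz":0,"dx":0,"dy":0,"dz":20,"gripper":-1},
  {"rx":0,"ry":0,"rz":0,"dx":0,"dy":0,"dz":8,"gripper":-1},
  {"rx":0,"ry":0,"rz":0,"dx":0,"dy":0,"dz":4.5,"gripper":-1},
  {"rx":0,"ry":0,"rz":0,"dx":0,"dy":0,"dz":0,"gripper":-1},
  {"rx":0,"ry":0,"rz":0,"dx":0,"dy":0,"dz":0,"gripper":-0.25},
  {"rx":0,"ry":0,"rz":0,"dx":0,"dy":0,"dz":0,"gripper":-0.25},
  {"rx":0,"ry":0,"rz":0,"dx":0,"dy":0,"dz":0,"gripper":-0.25},
  {"rx":0,"ry":0,"rz":0,"dx":0,"dy":0,"dz":-30,"gripper":-0.25},
  {"rx":0,"ry":0,"rz":0,"dx":0,"dy":0,"dz":-50,"gripper":-0.25},
  {"rx":0,"ry":0,"rz":0,"dx":0,"dy":0,"dz":-36,"gripper":-0.25},
  {"rx":0,"ry":0,"rz":0,"dx":0,"dy":0,"dz":0,"gripper":-0.1},
])

```text
clock: 22.2
tcp_pos: [0.5258, -0.3145, 0.2042]
orientation: [3.139, 0.05, 0.007]
contact_force: [0.3, 0.6, -0.2]
grip_width: 0.0385
gripper_force: 0.0
```

Run:
```python
from h import *
go(.594,.322,.2,103.5)
```

```text
t 22.2 tcp [ 0.5258 -0.3145  0.2042] a -88.2 tilt 0.3 -> d(before turn) [  88.4 -634.     3.1] rz -11.7
```

>>> step_arm([
  {"rx":0,"ry":0,"rz":0,"dx":8,"dy":-57.6,"dz":0,"gripper":-0.1},
  {"rx":0,"ry":0,"rz":0,"dx":8,"dy":-57.6,"dz":0,"gripper":-0.1},
  {"rx":0,"ry":0,"rz":0,"dx":8,"dy":-57.6,"dz":0,"gripper":-0.1},
  {"rx":0,"ry":0,"rz":0,"dx":8,"dy":-57.6,"dz":0,"gripper":-0.1},
  {"rx":0,"ry":0,"rz":0,"dx":8,"dy":-57.6,"dz":0,"gripper":-0.1},
  {"rx":0,"ry":0,"rz":0,"dx":8,"dy":-57.6,"dz":0,"gripper":-0.1},
  {"rx":0,"ry":0,"rz":0,"dx":8,"dy":-57.6,"dz":0,"gripper":-0.1},
  {"rx":0,"ry":0,"rz":0,"dx":8,"dy":-57.6,"dz":0,"gripper":-0.1},
  {"rx":0,"ry":0,"rz":0,"dx":8,"dy":-57.6,"dz":0,"gripper":-0.1},
  {"rx":0,"ry":0,"rz":0,"dx":8,"dy":-57.6,"dz":0,"gripper":-0.1},
  {"rx":0,"ry":0,"rz":0,"dx":8,"dy":-57.6,"dz":0,"gripper":-0.1},
  {"rx":0,"ry":0,"rz":-5.9,"dx":0,"dy":0,"dz":0,"gripper":-0.1},
  {"rx":0,"ry":0,"rz":-5.8,"dx":0,"dy":0,"dz":0,"gripper":-0.1},
  {"rx":0,"ry":0,"rz":0,"dx":0,"dy":0,"dz":0,"gripper":-0.1},
  {"rx":0,"ry":0,"rz":0,"dx":0,"dy":0,"dz":0,"gripper":-0.1},
])

```text
clock: 24.08
tcp_pos: [0.5921, 0.3227, 0.2007]
orientation: [3.12, 0.366, -0.001]
contact_force: [0.6, 0.1, -0.7]
grip_width: 0.0385
gripper_force: 0.0
```

Run:
```python
from h import *
go(.594,.322,.071,103.5)
t=r.grab_frame("top")
for b in blobs("top",t,"green",.086): print(*b)
for b in blobs("top",t,"orange",.064): print(*b)
```

```text
t 24.07 tcp [0.5921 0.3227 0.2007] a -76.6 tilt 0.05 -> d(before turn) [  1.7   1.1 129.7] rz -0.1
[155.  199.6] 52 [0.5999 0.3214] [601.4 321.6  22.5  16.3   5.2]
[388.  235.5] 108 [ 0.5249 -0.3099] [ 524.9 -309.9   41.1   16.1   -0.7]
[409.3 235.4] 109 [ 0.5274 -0.3668] [ 527.1 -366.9   40.5   18.9    2.1]
[275.6 186.3] 87 [ 0.6552 -0.0041] [655.3  -3.8  41.1  17.   11.3]
[274.1 219.3] 87 [ 0.5619 -0.0036] [561.4  -3.8  41.5  15.7  20.3]
```

>>> step_arm([
  {"rx":0,"ry":0,"rz":0,"dx":1.7,"dy":1,"dz":50,"gripper":-0.1},
  {"rx":0,"ry":0,"rz":0,"dx":0,"dy":0,"dz":40,"gripper":-0.1},
  {"rx":0,"ry":0,"rz":0,"dx":0,"dy":0,"dz":24,"gripper":-0.1},
  {"rx":0,"ry":0,"rz":0,"dx":0,"dy":0,"dz":15.5,"gripper":-0.1},
  {"rx":0,"ry":0,"rz":0,"dx":0,"dy":0,"dz":0,"gripper":-1},
  {"rx":0,"ry":0,"rz":0,"dx":0,"dy":0,"dz":0,"gripper":-1},
  {"rx":0,"ry":0,"rz":0,"dx":0,"dy":0,"dz":0,"gripper":-1},
  {"rx":0,"ry":0,"rz":0,"dx":0,"dy":0,"dz":0,"gripper":-1},
])

```text
clock: 25.12
tcp_pos: [0.5943, 0.3224, 0.0724]
orientation: [-3.119, -0.37, -0.0]
contact_force: [-1.9, -0.6, -1.5]
grip_width: 0.0188
gripper_force: 63.0
```

>>> step_arm([
  {"rx":0,"ry":0,"rz":0,"dx":-10,"dy":0,"dz":-1,"gripper":-1},
  {"rx":0,"ry":0,"rz":0,"dx":-25,"dy":0,"dz":0,"gripper":-1},
  {"rx":0,"ry":0,"rz":0,"dx":-25,"dy":0,"dz":0,"gripper":-1},
  {"rx":0,"ry":0,"rz":0,"dx":-25,"dy":0,"dz":0,"gripper":-1},
  {"rx":0,"ry":0,"rz":0,"dx":-20,"dy":0,"dz":0,"gripper":-1},
  {"rx":0,"ry":0,"rz":0,"dx":0,"dy":0,"dz":0,"gripper":-1},
  {"rx":0,"ry":0,"rz":0,"dx":0,"dy":0,"dz":0,"gripper":-1},
])

```text
clock: 26.0
tcp_pos: [0.4929, 0.2982, 0.0732]
orientation: [-3.119, -0.37, -0.002]
contact_force: [0.4, -0.3, -0.9]
grip_width: 0.0184
gripper_force: 62.9
```

>>> step_arm([
  {"rx":0,"ry":0,"rz":0,"dx":0,"dy":0,"dz":-30,"gripper":-1},
  {"rx":0,"ry":0,"rz":0,"dx":0,"dy":0,"dz":-50,"gripper":-1},
  {"rx":0,"ry":0,"rz":0,"dx":0,"dy":0,"dz":-50,"gripper":-1},
  {"rx":0,"ry":0,"rz":0,"dx":0,"dy":0,"dz":0,"gripper":-1},
])

```text
clock: 26.5
tcp_pos: [0.4954, 0.2983, 0.2067]
orientation: [-3.117, -0.369, -0.011]
contact_force: [-0.0, -0.1, -3.3]
grip_width: 0.0188
gripper_force: 63.1
```

Run:
```python
from h import *
go(.523,-.260,.2,91.8)
```

```text
t 26.5 tcp [0.4954 0.2983 0.2067] a -76.5 tilt 0.45 -> d(before turn) [-103.6  549.3    4.8] rz 11.7
```

>>> step_arm([
  {"rx":0,"ry":0,"rz":0,"dx":-10.2,"dy":54.9,"dz":0,"gripper":-1},
  {"rx":0,"ry":0,"rz":0,"dx":-10.2,"dy":54.9,"dz":0,"gripper":-1},
  {"rx":0,"ry":0,"rz":0,"dx":-10.2,"dy":54.9,"dz":0,"gripper":-1},
  {"rx":0,"ry":0,"rz":0,"dx":-10.2,"dy":54.9,"dz":0,"gripper":-1},
  {"rx":0,"ry":0,"rz":0,"dx":-10.2,"dy":54.9,"dz":0,"gripper":-1},
  {"rx":0,"ry":0,"rz":0,"dx":-10.2,"dy":54.9,"dz":0,"gripper":-1},
  {"rx":0,"ry":0,"rz":0,"dx":-10.2,"dy":54.9,"dz":0,"gripper":-1},
  {"rx":0,"ry":0,"rz":0,"dx":-10.2,"dy":54.9,"dz":0,"gripper":-1},
  {"rx":0,"ry":0,"rz":0,"dx":-10.2,"dy":54.9,"dz":0,"gripper":-1},
  {"rx":0,"ry":0,"rz":0,"dx":-10.2,"dy":54.9,"dz":0,"gripper":-1},
  {"rx":0,"ry":0,"rz":5.8,"dx":0,"dy":0,"dz":0,"gripper":-1},
  {"rx":0,"ry":0,"rz":5.9,"dx":0,"dy":0,"dz":0,"gripper":-1},
  {"rx":0,"ry":0,"rz":0,"dx":0,"dy":0,"dz":0,"gripper":-1},
  {"rx":0,"ry":0,"rz":0,"dx":0,"dy":0,"dz":0,"gripper":-1},
])

```text
clock: 28.25
tcp_pos: [0.5214, -0.2598, 0.2023]
orientation: [3.141, 0.054, -0.001]
contact_force: [-0.1, 0.3, -1.3]
grip_width: 0.019
gripper_force: 62.9
```

Run:
```python
from h import *
go(.523,-.260,.0845,91.8)
```

```text
t 28.25 tcp [ 0.5214 -0.2598  0.2023] a -88.0 tilt 0.04 -> d(before turn) [  1.6   0.2 117.8] rz 0.2
```

>>> step_arm([
  {"rx":0,"ry":0,"rz":0,"dx":1,"dy":0,"dz":50,"gripper":-1},
  {"rx":0,"ry":0,"rz":0,"dx":0,"dy":0,"dz":35,"gripper":-1},
  {"rx":0,"ry":0,"rz":0,"dx":0,"dy":0,"dz":20,"gripper":-1},
  {"rx":0,"ry":0,"rz":0,"dx":0,"dy":0,"dz":8,"gripper":-1},
  {"rx":0,"ry":0,"rz":0,"dx":0,"dy":0,"dz":4.5,"gripper":-1},
  {"rx":0,"ry":0,"rz":0,"dx":0,"dy":0,"dz":0,"gripper":-1},
  {"rx":0,"ry":0,"rz":0,"dx":0,"dy":0,"dz":0,"gripper":-0.38},
  {"rx":0,"ry":0,"rz":0,"dx":0,"dy":0,"dz":0,"gripper":-0.38},
  {"rx":0,"ry":0,"rz":0,"dx":0,"dy":0,"dz":0,"gripper":-0.38},
  {"rx":0,"ry":0,"rz":0,"dx":0,"dy":0,"dz":-30,"gripper":-0.38},
  {"rx":0,"ry":0,"rz":0,"dx":0,"dy":0,"dz":-50,"gripper":-0.38},
  {"rx":0,"ry":0,"rz":0,"dx":0,"dy":0,"dz":-36,"gripper":-0.38},
  {"rx":0,"ry":0,"rz":0,"dx":0,"dy":0,"dz":0,"gripper":-0.1},
])

```text
clock: 29.88
tcp_pos: [0.5237, -0.261, 0.204]
orientation: [3.139, 0.05, 0.008]
contact_force: [0.5, 0.2, -0.1]
grip_width: 0.0386
gripper_force: 0.0
```

Run:
```python
from h import *
t=r.grab_frame("top");s=r.grab_frame("scene")
for n,i in(("top",t),("scene",s)):
    for b in blobs(n,i,"orange",.064): print(*b)
go(.655,-.005,.2,101); go(.562,-.004,.2,110)
```

```text
[275.6 186.3] 87 [ 0.6552 -0.0041] [655.3  -3.8  41.1  17.   11.3]
[274.1 219.2] 84 [ 0.5619 -0.0036] [561.3  -3.8  41.4  15.7  20.3]
[278.8 208.6] 125 [ 0.5669 -0.004 ] [566.9  -3.8  46.2  20.6  22.1]
[243.4 224.5] 140 [ 0.661 -0.004] [660.8  -4.2  45.7  21.3  13.7]
t 29.98 tcp [ 0.5225 -0.2595  0.2011] a -88.2 tilt 0.04 -> d(before turn) [ 140.7 -250.1    1.3] rz -9.2
t 29.98 tcp [ 0.5225 -0.2595  0.2011] a -88.2 tilt 0.04 -> d(before turn) [  47.8 -254.1    1.2] rz -18.2
```

>>> step_arm([
  {"rx":0,"ry":0,"rz":0,"dx":28.3,"dy":-50,"dz":0,"gripper":-0.1},
  {"rx":0,"ry":0,"rz":0,"dx":28.3,"dy":-50,"dz":0,"gripper":-0.1},
  {"rx":0,"ry":0,"rz":0,"dx":28.3,"dy":-50,"dz":0,"gripper":-0.1},
  {"rx":0,"ry":0,"rz":0,"dx":28.3,"dy":-50,"dz":0,"gripper":-0.1},
  {"rx":0,"ry":0,"rz":0,"dx":28.3,"dy":-50,"dz":0,"gripper":-0.1},
  {"rx":0,"ry":0,"rz":-5.1,"dx":0,"dy":0,"dz":0,"gripper":-0.1},
  {"rx":0,"ry":0,"rz":-5.1,"dx":0,"dy":0,"dz":0,"gripper":-0.1},
  {"rx":0,"ry":0,"rz":0,"dx":0,"dy":0,"dz":0,"gripper":-0.1},
  {"rx":0,"ry":0,"rz":0,"dx":0,"dy":0,"dz":0,"gripper":-0.1},
])

```text
clock: 31.1
tcp_pos: [0.6555, -0.0056, 0.2005]
orientation: [-3.124, -0.326, 0.002]
contact_force: [-0.3, 0.3, -0.2]
grip_width: 0.0385
gripper_force: 0.0
```

Run:
```python
from h import *
go(.656,-.004,.061,102)
s=r.grab_frame("scene");t=r.grab_frame("top")
for b in blobs("scene",s,"orange",.064): print(*b)
for b in blobs("top",t,"green",.086): print(*b)
```

```text
t 31.1 tcp [ 0.6555 -0.0056  0.2005] a -78.1 tilt 0.07 -> d(before turn) [  1.   -1.4 139.5] rz -0.1
[278.5 208.6] 117 [ 0.5672 -0.0045] [567.1  -4.9  45.7  18.8  21.5]
[240.7 226.3] 84 [ 0.669  -0.0024] [668.5  -2.7  29.5  20.6  14.6]
[368.  235.4] 109 [ 0.5231 -0.2565] [ 5.230e+02 -2.565e+02  4.110e+01  1.610e+01 -2.000e-01]
[388.  235.5] 108 [ 0.5249 -0.3099] [ 524.9 -309.9   41.1   16.1   -0.7]
[409.3 235.4] 109 [ 0.5274 -0.3668] [ 527.1 -366.9   40.5   18.9    2.1]
```

All three green packs are in the drawer. Next I'll grip the far orange pack.

>>> step_arm([
  {"rx":0,"ry":0,"rz":0,"dx":1,"dy":-1.4,"dz":50,"gripper":-0.1},
  {"rx":0,"ry":0,"rz":0,"dx":0,"dy":0,"dz":45,"gripper":-0.1},
  {"rx":0,"ry":0,"rz":0,"dx":0,"dy":0,"dz":28,"gripper":-0.1},
  {"rx":0,"ry":0,"rz":0,"dx":0,"dy":0,"dz":16.5,"gripper":-0.1},
  {"rx":0,"ry":0,"rz":0,"dx":0,"dy":0,"dz":0,"gripper":-1},
  {"rx":0,"ry":0,"rz":0,"dx":0,"dy":0,"dz":0,"gripper":-1},
  {"rx":0,"ry":0,"rz":0,"dx":0,"dy":0,"dz":0,"gripper":-1},
  {"rx":0,"ry":0,"rz":0,"dx":0,"dy":0,"dz":0,"gripper":-1},
])

```text
clock: 32.2
tcp_pos: [0.6569, -0.0037, 0.0624]
orientation: [-3.124, -0.329, -0.001]
contact_force: [-1.2, -0.3, -2.7]
grip_width: 0.0188
gripper_force: 63.2
```

>>> step_arm([
  {"rx":0,"ry":0,"rz":0,"dx":0,"dy":0,"dz":-30,"gripper":-1},
  {"rx":0,"ry":0,"rz":0,"dx":0,"dy":0,"dz":-50,"gripper":-1},
  {"rx":0,"ry":0,"rz":0,"dx":0,"dy":0,"dz":-50,"gripper":-1},
  {"rx":0,"ry":0,"rz":0,"dx":0,"dy":0,"dz":0,"gripper":-1},
  {"rx":0,"ry":0,"rz":0,"dx":0,"dy":0,"dz":0,"gripper":-1},
])

```text
clock: 32.83
tcp_pos: [0.6561, -0.0034, 0.1912]
orientation: [-3.123, -0.329, 0.001]
contact_force: [0.3, 0.1, -2.5]
grip_width: 0.019
gripper_force: 63.4
```

Run:
```python
from h import *
L=np.array([.6103,.2575]);a=np.radians(13.5);ux=np.array([np.cos(a),np.sin(a)])
p=L-ux*.107; print(p); go(p[0],p[1],.2,103.5)
```

```text
[0.50625642 0.23252135]
t 32.83 tcp [ 0.6561 -0.0034  0.1912] a -78.0 tilt 0.07 -> d(before turn) [ -97.3 -262.    -8.4] rz -1.5
```

>>> step_arm([
  {"rx":0,"ry":0,"rz":0,"dx":-19.5,"dy":-52.4,"dz":0,"gripper":-1},
  {"rx":0,"ry":0,"rz":0,"dx":-19.5,"dy":-52.4,"dz":0,"gripper":-1},
  {"rx":0,"ry":0,"rz":0,"dx":-19.5,"dy":-52.4,"dz":0,"gripper":-1},
  {"rx":0,"ry":0,"rz":0,"dx":-19.5,"dy":-52.4,"dz":0,"gripper":-1},
  {"rx":0,"ry":0,"rz":0,"dx":-19.5,"dy":-52.4,"dz":0,"gripper":-1},
  {"rx":0,"ry":0,"rz":-1.5,"dx":0,"dy":0,"dz":0,"gripper":-1},
  {"rx":0,"ry":0,"rz":0,"dx":0,"dy":0,"dz":0,"gripper":-1},
  {"rx":0,"ry":0,"rz":0,"dx":0,"dy":0,"dz":0,"gripper":-1},
])

```text
clock: 33.83
tcp_pos: [0.507, 0.2304, 0.1915]
orientation: [3.119, 0.365, -0.001]
contact_force: [0.2, 0.1, -2.7]
grip_width: 0.0189
gripper_force: 63.4
```

Run:
```python
from h import *
go(.5063,.2325,.0735,103.5)
s=r.grab_frame("scene")
cv2.imwrite("pics/c7.png",cv2.resize(s[170:370,200:450],None,fx=3,fy=3,interpolation=cv2.INTER_CUBIC))
```

```text
t 33.83 tcp [0.507  0.2304 0.1915] a -76.6 tilt 0.05 -> d(before turn) [-1.00e-01 -2.30e+00  1.18e+02] rz -0.1
```

View pics/c7.png

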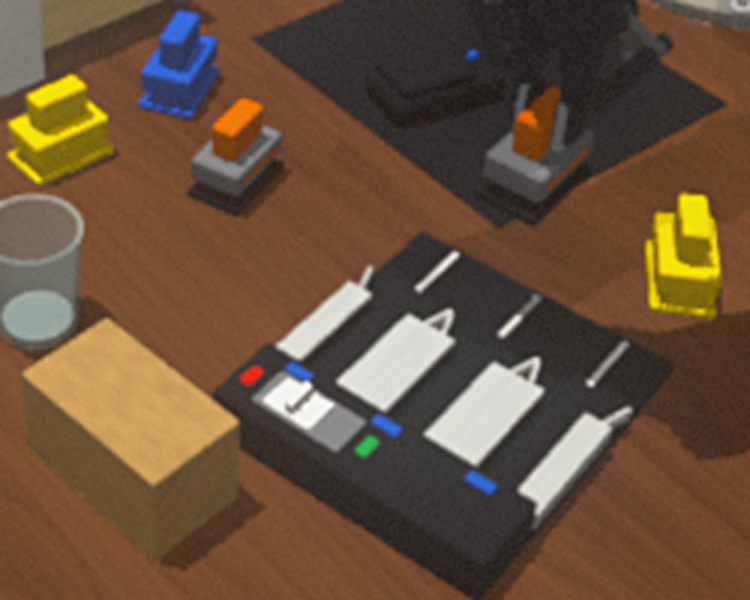

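The pack is held upright at crop (540,150) and the tracks are empty. I'll lower it onto the landing and slide it in.

>>> step_arm([
  {"rx":0,"ry":0,"rz":0,"dx":0,"dy":-2.3,"dz":50,"gripper":-1},
  {"rx":0,"ry":0,"rz":0,"dx":0,"dy":0,"dz":40,"gripper":-1},
  {"rx":0,"ry":0,"rz":0,"dx":0,"dy":0,"dz":20,"gripper":-1},
  {"rx":0,"ry":0,"rz":0,"dx":0,"dy":0,"dz":8,"gripper":-1},
  {"rx":0,"ry":0,"rz":0,"dx":0,"dy":0,"dz":0,"gripper":-1},
  {"rx":0,"ry":0,"rz":0,"dx":0,"dy":0,"dz":0,"gripper":-1},
])

```text
clock: 34.62
tcp_pos: [0.507, 0.2345, 0.075]
orientation: [-3.119, -0.37, -0.003]
contact_force: [0.2, -0.2, -1.9]
grip_width: 0.0191
gripper_force: 63.2
```

Run:
```python
from h import *
go(.6103,.2575,.0735,103.5)
```

```text
t 34.62 tcp [0.507  0.2345 0.075 ] a -76.5 tilt 0.12 -> d(before turn) [105.8   1.8   1.7] rz 0.0
```

>>> step_arm([
  {"rx":0,"ry":0,"rz":0,"dx":5,"dy":1.5,"dz":1,"gripper":-1},
  {"rx":0,"ry":0,"rz":0,"dx":12,"dy":0,"dz":0,"gripper":-1},
  {"rx":0,"ry":0,"rz":0,"dx":15,"dy":0,"dz":0,"gripper":-1},
  {"rx":0,"ry":0,"rz":0,"dx":15,"dy":0,"dz":0,"gripper":-1},
  {"rx":0,"ry":0,"rz":0,"dx":15,"dy":0,"dz":0,"gripper":-1},
  {"rx":0,"ry":0,"rz":0,"dx":0,"dy":0,"dz":0,"gripper":-1},
])

```text
clock: 35.38
tcp_pos: [0.5682, 0.2474, 0.0728]
orientation: [3.119, 0.37, 0.002]
contact_force: [-0.7, 0.6, -3.0]
grip_width: 0.0184
gripper_force: 63.3
```

>>> step_arm([
  {"rx":0,"ry":0,"rz":0,"dx":14,"dy":0,"dz":0,"gripper":-1},
  {"rx":0,"ry":0,"rz":0,"dx":12,"dy":0,"dz":0,"gripper":-1},
  {"rx":0,"ry":0,"rz":0,"dx":8,"dy":0,"dz":0,"gripper":-1},
  {"rx":0,"ry":0,"rz":0,"dx":4,"dy":0,"dz":0,"gripper":-1},
  {"rx":0,"ry":0,"rz":0,"dx":3,"dy":0,"dz":0,"gripper":-1},
  {"rx":0,"ry":0,"rz":0,"dx":0,"dy":0,"dz":0,"gripper":-1},
])

```text
clock: 36.12
tcp_pos: [0.6066, 0.2569, 0.0728]
orientation: [-3.12, -0.37, 0.0]
contact_force: [-0.3, -0.3, -2.1]
grip_width: 0.0193
gripper_force: 63.3
```

>>> step_arm([
  {"rx":0,"ry":0,"rz":0,"dx":2,"dy":0,"dz":0,"gripper":-1},
  {"rx":0,"ry":0,"rz":0,"dx":2,"dy":0,"dz":0,"gripper":-1},
  {"rx":0,"ry":0,"rz":0,"dx":0,"dy":0,"dz":0,"gripper":-1},
])

```text
clock: 36.5
tcp_pos: [0.6103, 0.2579, 0.0727]
orientation: [-3.12, -0.37, 0.001]
contact_force: [-1.0, 0.2, -2.4]
grip_width: 0.0187
gripper_force: 63.5
```

>>> step_arm([
  {"rx":0,"ry":0,"rz":0,"dx":2,"dy":0,"dz":0,"gripper":-1},
  {"rx":0,"ry":0,"rz":0,"dx":1.5,"dy":0,"dz":0,"gripper":-1},
  {"rx":0,"ry":0,"rz":0,"dx":0,"dy":0,"dz":0,"gripper":-1},
])

```text
clock: 36.88
tcp_pos: [0.611, 0.2579, 0.072]
orientation: [-3.12, -0.369, 0.011]
contact_force: [-8.0, -1.0, 1.3]
grip_width: 0.0186
gripper_force: 64.0
```

The stop contact reads 8 N, so the pack is home. I'll release, rise and check.

>>> step_arm([
  {"rx":0,"ry":0,"rz":0,"dx":0,"dy":0,"dz":0,"gripper":-0.1},
  {"rx":0,"ry":0,"rz":0,"dx":0,"dy":0,"dz":0,"gripper":-0.1},
  {"rx":0,"ry":0,"rz":0,"dx":0,"dy":0,"dz":0,"gripper":-0.1},
  {"rx":0,"ry":0,"rz":0,"dx":0,"dy":0,"dz":-30,"gripper":-0.1},
  {"rx":0,"ry":0,"rz":0,"dx":0,"dy":0,"dz":-50,"gripper":-0.1},
  {"rx":0,"ry":0,"rz":0,"dx":0,"dy":0,"dz":-50,"gripper":-0.1},
  {"rx":0,"ry":0,"rz":0,"dx":-10,"dy":50,"dz":0,"gripper":-0.1},
  {"rx":0,"ry":0,"rz":0,"dx":-10,"dy":50,"dz":0,"gripper":-0.1},
  {"rx":0,"ry":0,"rz":0,"dx":0,"dy":0,"dz":0,"gripper":-0.1},
])

```text
clock: 38.0
tcp_pos: [0.6182, 0.1508, 0.2041]
orientation: [3.12, 0.357, 0.003]
contact_force: [0.2, -0.6, 0.2]
grip_width: 0.0385
gripper_force: 0.0
```

Run:
```python
from h import *
s=r.grab_frame("scene");t=r.grab_frame("top")
for n,i in(("top",t),("scene",s)):
    for z in(.064,.074):
        for b in blobs(n,i,"orange",z): print(n,z,*b)
go(.562,-.004,.19,111)
```

```text
top 0.064 [274.1 219.2] 86 [ 0.562  -0.0037] [561.4  -3.8  41.5  15.7  20.3]
top 0.074 [274.1 219.2] 86 [ 0.5601 -0.0038] [559.5  -3.9  41.1  15.5  20.3]
scene 0.064 [278.8 208.7] 127 [ 0.5671 -0.0038] [566.9  -3.8  46.2  20.6  22.1]
scene 0.064 [343.2 285.8] 134 [0.6112 0.2536] [608.3 252.9  42.9  17.2  14.2]
scene 0.074 [278.8 208.7] 127 [0.575  0.0064] [574.9   6.4  45.6  20.4  22.1]
scene 0.074 [343.2 285.8] 134 [0.6186 0.2603] [615.7 259.6  42.3  17.   14.2]
t 38.1 tcp [0.6181 0.1565 0.2031] a -76.5 tilt 0.06 -> d(before turn) [-91.9 143.1  12.9] rz -7.5
```

The orange pack sits where the green one stood: scene (343.2,285.8) against (343.6,286.5). Now the second orange pack.

>>> step_arm([
  {"rx":0,"ry":0,"rz":0,"dx":-30.7,"dy":47.7,"dz":0,"gripper":-0.1},
  {"rx":0,"ry":0,"rz":0,"dx":-30.7,"dy":47.7,"dz":0,"gripper":-0.1},
  {"rx":0,"ry":0,"rz":0,"dx":-30.6,"dy":47.7,"dz":0,"gripper":-0.1},
  {"rx":0,"ry":0,"rz":-7.5,"dx":0,"dy":0,"dz":0,"gripper":-0.1},
  {"rx":0,"ry":0,"rz":0,"dx":0,"dy":0,"dz":0,"gripper":-0.1},
  {"rx":0,"ry":0,"rz":0,"dx":0,"dy":0,"dz":0,"gripper":-0.1},
])

```text
clock: 38.85
tcp_pos: [0.5625, -0.0021, 0.2026]
orientation: [-3.088, -0.574, -0.0]
contact_force: [-0.5, 0.7, -0.7]
grip_width: 0.0386
gripper_force: 0.0
```

Run:
```python
from h import *
s=r.grab_frame("scene")
for b in blobs("scene",s,"orange",.064): print(*b)
go(.563,-.004,.0612,111)
```

```text
[276.1 210. ] 71 [ 0.5746 -0.0037] [568.6  -4.3  43.4  18.5  22.1]
[344.8 284.8] 177 [0.6072 0.2535] [607.  253.4  45.1  18.9  14.2]
t 38.9 tcp [ 0.5624 -0.0023  0.2026] a -68.9 tilt 0.01 -> d(before turn) [ -0.    1.8 141.4] rz 0.1
```

>>> step_arm([
  {"rx":0,"ry":0,"rz":0,"dx":0,"dy":1.5,"dz":50,"gripper":-0.1},
  {"rx":0,"ry":0,"rz":0,"dx":0,"dy":0,"dz":45,"gripper":-0.1},
  {"rx":0,"ry":0,"rz":0,"dx":0,"dy":0,"dz":28,"gripper":-0.1},
  {"rx":0,"ry":0,"rz":0,"dx":0,"dy":0,"dz":18,"gripper":-0.1},
  {"rx":0,"ry":0,"rz":0,"dx":0,"dy":0,"dz":0,"gripper":-1},
  {"rx":0,"ry":0,"rz":0,"dx":0,"dy":0,"dz":0,"gripper":-1},
  {"rx":0,"ry":0,"rz":0,"dx":0,"dy":0,"dz":0,"gripper":-1},
  {"rx":0,"ry":0,"rz":0,"dx":0,"dy":0,"dz":0,"gripper":-1},
])

```text
clock: 39.9
tcp_pos: [0.5627, -0.0051, 0.0624]
orientation: [-3.089, -0.574, -0.001]
contact_force: [0.2, -0.3, -0.7]
grip_width: 0.0188
gripper_force: 63.0
```

>>> step_arm([
  {"rx":0,"ry":0,"rz":0,"dx":0,"dy":0,"dz":-30,"gripper":-1},
  {"rx":0,"ry":0,"rz":0,"dx":0,"dy":0,"dz":-50,"gripper":-1},
  {"rx":0,"ry":0,"rz":0,"dx":0,"dy":0,"dz":-50,"gripper":-1},
  {"rx":0,"ry":0,"rz":0,"dx":0,"dy":0,"dz":0,"gripper":-1},
  {"rx":0,"ry":0,"rz":0,"dx":0,"dy":0,"dz":0,"gripper":-1},
])

```text
clock: 40.52
tcp_pos: [0.5619, -0.0048, 0.1914]
orientation: [-3.088, -0.574, 0.001]
contact_force: [-0.2, 0.1, -1.6]
grip_width: 0.0189
gripper_force: 63.3
```

Run:
```python
from h import *
L=np.array([.6262,.1913]);a=np.radians(13.5);ux=np.array([np.cos(a),np.sin(a)])
p=L-ux*.107; print(p); go(p[0],p[1],.2,103.5)
```

```text
[0.52215642 0.16632135]
t 40.52 tcp [ 0.5619 -0.0048  0.1914] a -68.9 tilt 0.06 -> d(before turn) [  24.4 -174.    -8.5] rz 7.6
```

>>> step_arm([
  {"rx":0,"ry":0,"rz":0,"dx":6.1,"dy":-43.5,"dz":0,"gripper":-1},
  {"rx":0,"ry":0,"rz":0,"dx":6.1,"dy":-43.5,"dz":0,"gripper":-1},
  {"rx":0,"ry":0,"rz":0,"dx":6.1,"dy":-43.5,"dz":0,"gripper":-1},
  {"rx":0,"ry":0,"rz":0,"dx":6.1,"dy":-43.5,"dz":0,"gripper":-1},
  {"rx":0,"ry":0,"rz":7.6,"dx":0,"dy":0,"dz":0,"gripper":-1},
  {"rx":0,"ry":0,"rz":0,"dx":0,"dy":0,"dz":40,"gripper":-1},
  {"rx":0,"ry":0,"rz":0,"dx":0,"dy":0,"dz":0,"gripper":-1},
  {"rx":0,"ry":0,"rz":0,"dx":0,"dy":0,"dz":0,"gripper":-1},
])

```text
clock: 41.52
tcp_pos: [0.5227, 0.1653, 0.152]
orientation: [3.12, 0.366, -0.001]
contact_force: [0.4, -0.4, -0.9]
grip_width: 0.0188
gripper_force: 63.1
```

Run:
```python
from h import *
go(.5222,.1663,.0737,103.5)
```

```text
t 41.52 tcp [0.5227 0.1653 0.152 ] a -76.6 tilt 0.05 -> d(before turn) [-0.2 -1.1 78.3] rz -0.1
```

>>> step_arm([
  {"rx":0,"ry":0,"rz":0,"dx":0,"dy":-1,"dz":40,"gripper":-1},
  {"rx":0,"ry":0,"rz":0,"dx":0,"dy":0,"dz":28,"gripper":-1},
  {"rx":0,"ry":0,"rz":0,"dx":0,"dy":0,"dz":9,"gripper":-1},
  {"rx":0,"ry":0,"rz":0,"dx":0,"dy":0,"dz":0,"gripper":-1},
  {"rx":0,"ry":0,"rz":0,"dx":0,"dy":0,"dz":0,"gripper":-1},
])

```text
clock: 42.15
tcp_pos: [0.5235, 0.1669, 0.0761]
orientation: [-3.12, -0.367, -0.003]
contact_force: [-0.2, 0.0, -1.6]
grip_width: 0.0186
gripper_force: 63.1
```

Run:
```python
from h import *
go(.6262,.1913,.0735,103.5)
```

```text
t 42.15 tcp [0.5235 0.1669 0.0761] a -76.6 tilt 0.12 -> d(before turn) [1.056e+02 1.000e-01 2.800e+00] rz -0.1
```

>>> step_arm([
  {"rx":0,"ry":0,"rz":0,"dx":5,"dy":0,"dz":2.2,"gripper":-1},
  {"rx":0,"ry":0,"rz":0,"dx":12,"dy":0,"dz":0,"gripper":-1},
  {"rx":0,"ry":0,"rz":0,"dx":15,"dy":0,"dz":0,"gripper":-1},
  {"rx":0,"ry":0,"rz":0,"dx":15,"dy":0,"dz":0,"gripper":-1},
  {"rx":0,"ry":0,"rz":0,"dx":15,"dy":0,"dz":0,"gripper":-1},
  {"rx":0,"ry":0,"rz":0,"dx":0,"dy":0,"dz":0,"gripper":-1},
])

```text
clock: 42.9
tcp_pos: [0.5842, 0.1814, 0.0726]
orientation: [3.119, 0.368, 0.002]
contact_force: [0.2, -0.2, -1.7]
grip_width: 0.0187
gripper_force: 63.1
```

>>> step_arm([
  {"rx":0,"ry":0,"rz":0,"dx":14,"dy":0,"dz":0,"gripper":-1},
  {"rx":0,"ry":0,"rz":0,"dx":12,"dy":0,"dz":0,"gripper":-1},
  {"rx":0,"ry":0,"rz":0,"dx":8,"dy":0,"dz":0,"gripper":-1},
  {"rx":0,"ry":0,"rz":0,"dx":4,"dy":0,"dz":0,"gripper":-1},
  {"rx":0,"ry":0,"rz":0,"dx":3,"dy":0,"dz":0,"gripper":-1},
  {"rx":0,"ry":0,"rz":0,"dx":0,"dy":0,"dz":0,"gripper":-1},
])

```text
clock: 43.65
tcp_pos: [0.6227, 0.1907, 0.0726]
orientation: [3.12, 0.367, -0.0]
contact_force: [0.5, 0.7, -1.6]
grip_width: 0.0187
gripper_force: 63.2
```

>>> step_arm([
  {"rx":0,"ry":0,"rz":0,"dx":2,"dy":0,"dz":0,"gripper":-1},
  {"rx":0,"ry":0,"rz":0,"dx":2,"dy":0,"dz":0,"gripper":-1},
  {"rx":0,"ry":0,"rz":0,"dx":0,"dy":0,"dz":0,"gripper":-1},
])

```text
clock: 44.02
tcp_pos: [0.626, 0.1916, 0.0724]
orientation: [-3.12, -0.367, 0.002]
contact_force: [-2.0, -0.5, -0.4]
grip_width: 0.0187
gripper_force: 63.5
```

>>> step_arm([
  {"rx":0,"ry":0,"rz":0,"dx":2,"dy":0,"dz":0,"gripper":-1},
  {"rx":0,"ry":0,"rz":0,"dx":1,"dy":0,"dz":0,"gripper":-1},
  {"rx":0,"ry":0,"rz":0,"dx":0,"dy":0,"dz":0,"gripper":-1},
])

```text
clock: 44.4
tcp_pos: [0.6266, 0.1916, 0.072]
orientation: [-3.12, -0.367, 0.01]
contact_force: [-8.6, -2.1, 3.3]
grip_width: 0.0185
gripper_force: 64.1
```

>>> step_arm([
  {"rx":0,"ry":0,"rz":0,"dx":0,"dy":0,"dz":0,"gripper":-0.1},
  {"rx":0,"ry":0,"rz":0,"dx":0,"dy":0,"dz":0,"gripper":-0.1},
  {"rx":0,"ry":0,"rz":0,"dx":0,"dy":0,"dz":0,"gripper":-0.1},
  {"rx":0,"ry":0,"rz":0,"dx":0,"dy":0,"dz":-30,"gripper":-0.1},
  {"rx":0,"ry":0,"rz":0,"dx":0,"dy":0,"dz":-50,"gripper":-0.1},
  {"rx":0,"ry":0,"rz":0,"dx":0,"dy":0,"dz":-40,"gripper":-1},
  {"rx":0,"ry":0,"rz":0,"dx":-60,"dy":10,"dz":0,"gripper":-1},
  {"rx":0,"ry":0,"rz":0,"dx":-60,"dy":10,"dz":0,"gripper":-1},
  {"rx":0,"ry":0,"rz":0,"dx":0,"dy":50,"dz":0,"gripper":-1},
  {"rx":0,"ry":0,"rz":0,"dx":0,"dy":50,"dz":0,"gripper":-1},
  {"rx":0,"ry":0,"rz":0,"dx":0,"dy":0,"dz":0,"gripper":-1},
])

```text
clock: 45.78
tcp_pos: [0.5412, 0.0432, 0.1937]
orientation: [3.12, 0.356, 0.004]
contact_force: [0.6, 0.2, -0.3]
grip_width: -0.0002
gripper_force: 0.0
```

Run:
```python
from h import *
s=r.grab_frame("scene");t=r.grab_frame("top")
for n,i in(("top",t),("scene",s)):
    for b in blobs(n,i,"orange",.074): print(n,*b)
for b in blobs("top",t,"green",.086): print('g',*b)
a=cv2.resize(t[155:225,135:235],None,fx=5,fy=5,interpolation=cv2.INTER_CUBIC)
b=cv2.resize(s[245:345,255:435],(630,350),interpolation=cv2.INTER_CUBIC)
c=np.zeros((700,630,3),np.uint8); c[:350,:500]=a; c[350:]=b
cv2.imwrite("pics/c8.png",cv2.resize(c,(540,600)))
go(.62,.19,.2,103.5)
```

```text
top [202.7 191.1] 58 [0.6316 0.1957] [626.2 194.6  39.6  16.5   4.1]
top [179.7 197.9] 99 [0.61   0.2576] [609.8 257.4  41.8  18.4  13.9]
scene [314.6 267.8] 178 [0.6308 0.193 ] [630.3 192.9  45.   20.9  13.3]
scene [344.7 284.8] 180 [0.6146 0.26  ] [614.4 260.1  44.5  18.6  14.2]
g [368.  235.4] 109 [ 0.5231 -0.2565] [ 5.230e+02 -2.565e+02  4.110e+01  1.610e+01 -2.000e-01]
g [388.  235.5] 108 [ 0.5249 -0.3099] [ 524.9 -309.9   41.1   16.1   -0.7]
g [409.3 235.4] 109 [ 0.5274 -0.3668] [ 527.1 -366.9   40.5   18.9    2.1]
t 45.88 tcp [0.5409 0.0476 0.1928] a -76.7 tilt 0.05 -> d(before turn) [ 109.8 -120.3   -7.1] rz -0.2
```

View pics/c8.png

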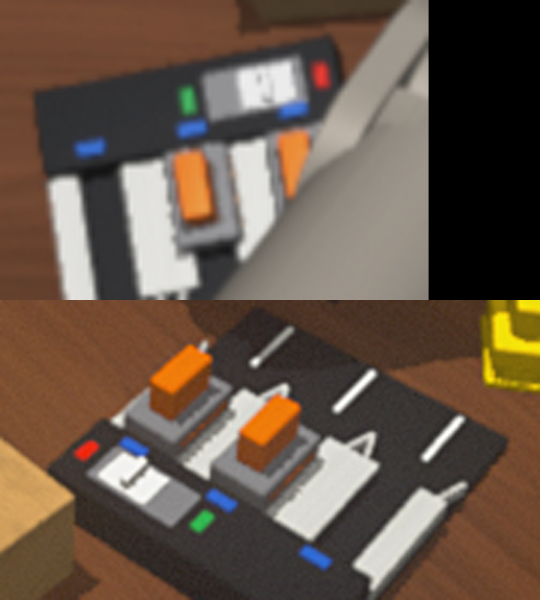

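Both orange packs are home, showing at (195,190) and (270,440). The switch ridge is white on a white plate, so I need a contrast-stretched zoom.

Run:
```python
from h import *
s=r.grab_frame("scene");t=r.grab_frame("top")
def st2(i): i=np.clip((i.astype(float)-120)*255/135,0,255).astype(np.uint8); return i
a=cv2.resize(st2(t[165:185,178:213]),(700,400),interpolation=cv2.INTER_NEAREST)
b=cv2.resize(st2(s[288:320,278:324]),(575,400),interpolation=cv2.INTER_NEAREST)
c=np.zeros((800,700,3),np.uint8); c[:400]=a; c[400:,:575]=b
cv2.imwrite("pics/c9.png",cv2.resize(c,(525,600)))
# predicted ridge for candidate dock y
D=np.array([.5662,.2470]);a=np.radians(13.5);ux=np.array([np.cos(a),np.sin(a)]);uy=np.array([-ux[1],ux[0]])
for x,y in((110,-30),(110,-40),(110,-50)):
    p=D+ux*x/1000+uy*y/1000
    for z in(.037,.046): print(x,y,z,p.round(4),proj("top",[*p,z]).round(1),proj("scene",[*p,z]).round(1))
```

```text
110 -30 0.037 [0.6802 0.2435] [189.2 177.2] [310.6 308.7]
110 -30 0.046 [0.6802 0.2435] [188.7 176.3] [310.9 305.4]
110 -40 0.037 [0.6825 0.2338] [192.7 176.5] [306.3 306. ]
110 -40 0.046 [0.6825 0.2338] [192.1 175.6] [306.5 302.7]
110 -50 0.037 [0.6848 0.2241] [196.2 175.8] [302.  303.4]
110 -50 0.046 [0.6848 0.2241] [195.6 174.9] [302.2 300.1]
```

View pics/c9.png

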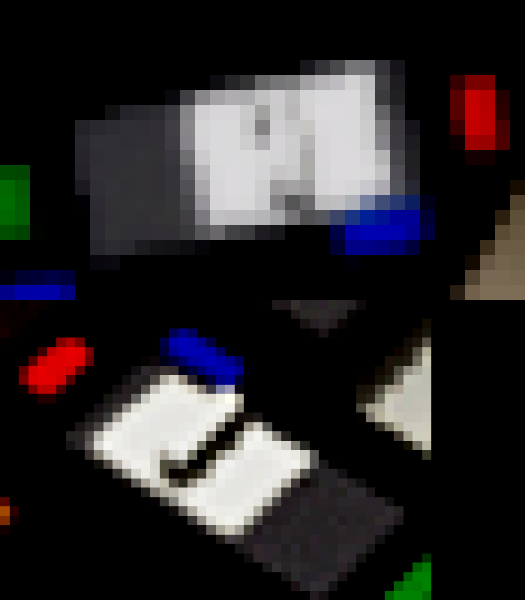

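Run:
```python
from h import *
go(.6884,.2223,.12,103.5)
```

```text
t 45.98 tcp [0.5407 0.049  0.1924] a -76.5 tilt 0.03 -> d(before turn) [ 184.1 -133.9   72.5] rz 0.0
```

>>> step_arm([
  {"rx":0,"ry":0,"rz":0,"dx":46,"dy":-33.5,"dz":0,"gripper":-0.29},
  {"rx":0,"ry":0,"rz":0,"dx":46,"dy":-33.5,"dz":0,"gripper":-0.29},
  {"rx":0,"ry":0,"rz":0,"dx":46,"dy":-33.5,"dz":0,"gripper":-0.29},
  {"rx":0,"ry":0,"rz":0,"dx":46,"dy":-33.5,"dz":0,"gripper":-0.29},
  {"rx":0,"ry":0,"rz":0,"dx":0,"dy":0,"dz":60,"gripper":-0.29},
  {"rx":0,"ry":0,"rz":0,"dx":0,"dy":0,"dz":30,"gripper":-0.29},
  {"rx":0,"ry":0,"rz":0,"dx":0,"dy":0,"dz":0,"gripper":-0.29},
  {"rx":0,"ry":0,"rz":0,"dx":0,"dy":0,"dz":0,"gripper":-0.29},
])

```text
clock: 46.98
tcp_pos: [0.6891, 0.2216, 0.104]
orientation: [3.12, 0.369, 0.003]
contact_force: [-0.4, -0.0, 0.5]
grip_width: 0.0302
gripper_force: 0.0
```

Run:
```python
from h import *
go(.6884,.2223,.0605,103.5)
s=r.grab_frame("scene")
for b in blobs("scene",s,"orange",.074): print(*b)
cv2.imwrite("pics/c10.png",cv2.resize(s[230:350,240:400],None,fx=4.5,fy=4.5,interpolation=cv2.INTER_CUBIC))
```

```text
t 46.98 tcp [0.6891 0.2216 0.104 ] a -76.5 tilt 0.1 -> d(before turn) [-0.6 -0.8 43.5] rz -0.0
[319.5 265.2] 25 [0.6184 0.193 ] [618.1 192.6  22.4   5.6  39.6]
[345.7 283.3] 98 [0.6105 0.2583] [612.7 258.2  40.1  15.8  14.2]
```

View pics/c10.png

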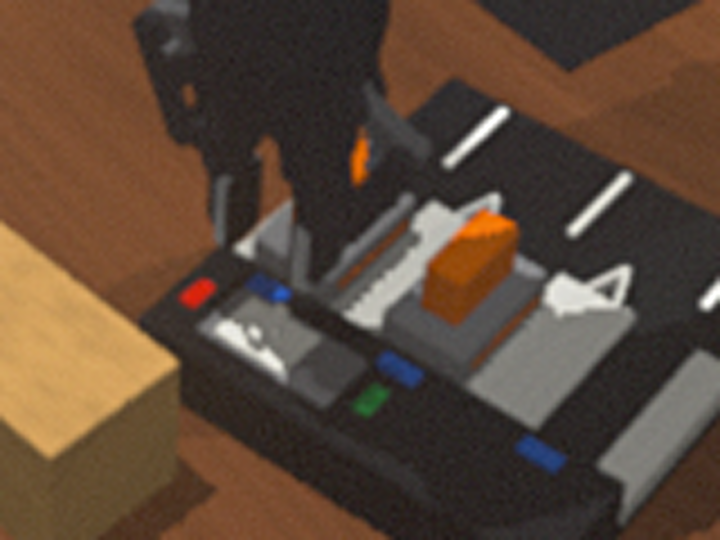

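The fingers straddle the ridge: tips at crop (225,240) and (300,275), ridge at (262,335) below. I'll descend.

>>> step_arm([
  {"rx":0,"ry":0,"rz":0,"dx":0,"dy":-1,"dz":22,"gripper":-0.29},
  {"rx":0,"ry":0,"rz":0,"dx":0,"dy":0,"dz":12,"gripper":-0.29},
  {"rx":0,"ry":0,"rz":0,"dx":0,"dy":0,"dz":6,"gripper":-0.29},
  {"rx":0,"ry":0,"rz":0,"dx":0,"dy":0,"dz":2,"gripper":-0.29},
  {"rx":0,"ry":0,"rz":0,"dx":0,"dy":0,"dz":0,"gripper":-0.29},
])

```text
clock: 47.65
tcp_pos: [0.6885, 0.2217, 0.0608]
orientation: [3.12, 0.367, 0.0]
contact_force: [-0.6, 0.3, 0.4]
grip_width: 0.0305
gripper_force: 0.0
```

>>> step_arm([
  {"rx":0,"ry":0,"rz":0,"dx":0,"dy":-8,"dz":0,"gripper":-0.29},
  {"rx":0,"ry":0,"rz":0,"dx":0,"dy":-4,"dz":0,"gripper":-0.29},
  {"rx":0,"ry":0,"rz":0,"dx":0,"dy":-4,"dz":0,"gripper":-0.29},
  {"rx":0,"ry":0,"rz":0,"dx":0,"dy":-3,"dz":0,"gripper":-0.29},
  {"rx":0,"ry":0,"rz":0,"dx":0,"dy":-3,"dz":0,"gripper":-0.29},
  {"rx":0,"ry":0,"rz":0,"dx":0,"dy":0,"dz":0,"gripper":-0.29},
])

```text
clock: 48.4
tcp_pos: [0.6826, 0.2445, 0.0603]
orientation: [-3.119, -0.369, 0.001]
contact_force: [-0.3, 0.2, 0.3]
grip_width: 0.0299
gripper_force: 0.0
```

Run:
```python
from h import *
o=r.get_obs(); print(o['contact_force'],o['tcp_pos'],o['grip_width'])
t=r.grab_frame("scene")
np.set_printoptions(linewidth=200)
cv2.imwrite("pics/x.png",t)
```

```text
[-0.28152565  0.16766517  0.30786556] [0.68263791 0.24454411 0.06033038] 0.02990099865678529
```

>>> step_arm([
  {"rx":0,"ry":0,"rz":0,"dx":0,"dy":-3,"dz":0,"gripper":-0.29},
  {"rx":0,"ry":0,"rz":0,"dx":0,"dy":-2,"dz":0,"gripper":-0.29},
  {"rx":0,"ry":0,"rz":0,"dx":0,"dy":0,"dz":0,"gripper":-0.29},
])

```text
clock: 48.82
tcp_pos: [0.6819, 0.2485, 0.0605]
orientation: [-3.12, -0.368, 0.0]
contact_force: [0.6, -0.4, 0.4]
grip_width: 0.0304
gripper_force: 0.0
```

>>> step_arm([
  {"rx":0,"ry":0,"rz":0,"dx":0,"dy":-2,"dz":0,"gripper":-0.29},
  {"rx":0,"ry":0,"rz":0,"dx":0,"dy":-1,"dz":0,"gripper":-0.29},
  {"rx":0,"ry":0,"rz":0,"dx":0,"dy":0,"dz":0,"gripper":-0.29},
])

```text
clock: 49.2
tcp_pos: [0.6817, 0.2493, 0.0606]
orientation: [3.118, 0.365, 0.001]
contact_force: [1.1, -6.2, -1.9]
grip_width: 0.0305
gripper_force: 2.6
```

>>> step_arm([
  {"rx":0,"ry":0,"rz":0,"dx":0,"dy":3,"dz":0,"gripper":-0.29},
  {"rx":0,"ry":0,"rz":0,"dx":0,"dy":0,"dz":-40,"gripper":-0.29},
  {"rx":0,"ry":0,"rz":0,"dx":0,"dy":0,"dz":-50,"gripper":-0.29},
  {"rx":0,"ry":0,"rz":0,"dx":0,"dy":0,"dz":-50,"gripper":-0.29},
  {"rx":0,"ry":0,"rz":0,"dx":-40,"dy":45,"dz":0,"gripper":-0.29},
  {"rx":0,"ry":0,"rz":0,"dx":-40,"dy":45,"dz":0,"gripper":-0.29},
  {"rx":0,"ry":0,"rz":0,"dx":-40,"dy":45,"dz":0,"gripper":-0.29},
  {"rx":0,"ry":0,"rz":0,"dx":-20,"dy":55,"dz":0,"gripper":-0.29},
  {"rx":0,"ry":0,"rz":0,"dx":0,"dy":0,"dz":0,"gripper":-0.29},
])

```text
clock: 50.32
tcp_pos: [0.5889, 0.0259, 0.2017]
orientation: [-3.121, -0.354, -0.002]
contact_force: [-0.4, 0.6, 0.1]
grip_width: 0.0301
gripper_force: 0.0
```

Run:
```python
from h import *
s=r.grab_frame("scene");t=r.grab_frame("top")
for b in blobs("scene",s,"orange",.074): print(*b)
b=cv2.resize(s[245:345,255:435],(720,400),interpolation=cv2.INTER_CUBIC)
cv2.imwrite("pics/c11.png",b)
go(.425,-.3185,.2,1.8)
```

```text
[314.7 267.8] 176 [0.6306 0.1931] [630.3 193.1  45.   20.6  12.7]
[344.7 284.8] 180 [0.6146 0.26  ] [614.4 260.1  44.5  18.6  14.2]
t 50.42 tcp [0.5902 0.0314 0.2009] a -76.6 tilt 0.12 -> d(before turn) [-2.417e+02  3.021e+02  1.000e-01] rz -78.4
```

View pics/c11.png

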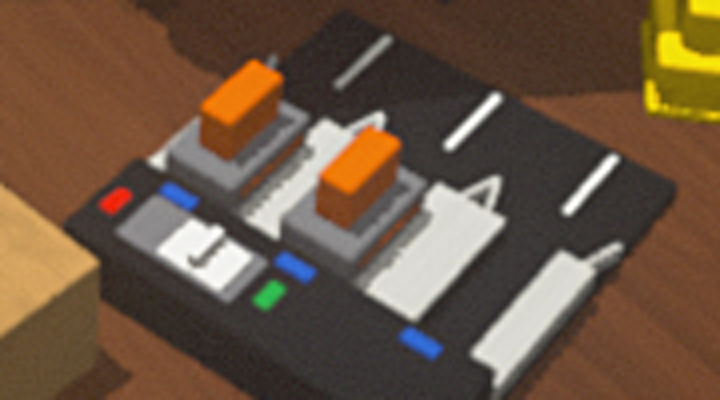

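The switch is now at the green mark and both packs are home. Now I'll shut the drawer by pushing the handle with the closed fingers.

>>> step_arm([
  {"rx":0,"ry":0,"rz":0,"dx":-40,"dy":42,"dz":0,"gripper":-1},
  {"rx":0,"ry":0,"rz":0,"dx":-40,"dy":42,"dz":0,"gripper":-1},
  {"rx":0,"ry":0,"rz":0,"dx":-40,"dy":42,"dz":0,"gripper":-1},
  {"rx":0,"ry":0,"rz":0,"dx":-40,"dy":42,"dz":0,"gripper":-1},
  {"rx":0,"ry":0,"rz":0,"dx":-40,"dy":42,"dz":0,"gripper":-1},
  {"rx":0,"ry":0,"rz":0,"dx":-40,"dy":42,"dz":0,"gripper":-1},
  {"rx":0,"ry":0,"rz":0,"dx":-40,"dy":42,"dz":0,"gripper":-1},
  {"rx":0,"ry":0,"rz":5.8,"dx":0,"dy":0,"dz":0,"gripper":-1},
  {"rx":0,"ry":0,"rz":5.8,"dx":0,"dy":0,"dz":0,"gripper":-1},
  {"rx":0,"ry":0,"rz":0,"dx":0,"dy":0,"dz":0,"gripper":-1},
])

```text
clock: 51.68
tcp_pos: [0.3875, -0.3193, 0.2005]
orientation: [3.141, 0.056, -0.0]
contact_force: [-0.5, -0.5, 0.7]
grip_width: 0.0
gripper_force: 0.0
```

Run:
```python
from h import *
go(.385,-.3185,.080,91.8)
```

```text
t 51.67 tcp [ 0.3875 -0.3193  0.2005] a -88.0 tilt 0.01 -> d(before turn) [ -2.4  -0.9 120.5] rz 0.2
```

>>> step_arm([
  {"rx":0,"ry":0,"rz":0,"dx":-2,"dy":0,"dz":50,"gripper":-1},
  {"rx":0,"ry":0,"rz":0,"dx":0,"dy":0,"dz":45,"gripper":-1},
  {"rx":0,"ry":0,"rz":0,"dx":0,"dy":0,"dz":25,"gripper":-1},
  {"rx":0,"ry":0,"rz":0,"dx":0,"dy":0,"dz":0,"gripper":-1},
  {"rx":0,"ry":0,"rz":0,"dx":10,"dy":0,"dz":0,"gripper":-1},
  {"rx":0,"ry":0,"rz":0,"dx":7,"dy":0,"dz":0,"gripper":-1},
  {"rx":0,"ry":0,"rz":0,"dx":5,"dy":0,"dz":0,"gripper":-1},
  {"rx":0,"ry":0,"rz":0,"dx":7,"dy":0,"dz":0,"gripper":-1},
  {"rx":0,"ry":0,"rz":0,"dx":10,"dy":0,"dz":0,"gripper":-1},
  {"rx":0,"ry":0,"rz":0,"dx":12,"dy":0,"dz":0,"gripper":-1},
  {"rx":0,"ry":0,"rz":0,"dx":15,"dy":0,"dz":0,"gripper":-1},
  {"rx":0,"ry":0,"rz":0,"dx":15,"dy":0,"dz":0,"gripper":-1},
  {"rx":0,"ry":0,"rz":0,"dx":15,"dy":0,"dz":0,"gripper":-1},
  {"rx":0,"ry":0,"rz":0,"dx":15,"dy":0,"dz":0,"gripper":-1},
  {"rx":0,"ry":0,"rz":0,"dx":15,"dy":0,"dz":0,"gripper":-1},
  {"rx":0,"ry":0,"rz":0,"dx":10,"dy":0,"dz":0,"gripper":-1},
  {"rx":0,"ry":0,"rz":0,"dx":5,"dy":0,"dz":0,"gripper":-1},
  {"rx":0,"ry":0,"rz":0,"dx":0,"dy":0,"dz":0,"gripper":-1},
])

```text
clock: 53.92
tcp_pos: [0.5251, -0.3158, 0.0806]
orientation: [3.141, 0.051, 0.0]
contact_force: [-0.6, 0.1, 0.4]
grip_width: -0.0002
gripper_force: 0.0
```

>>> step_arm([
  {"rx":0,"ry":0,"rz":0,"dx":6,"dy":0,"dz":0,"gripper":-1},
  {"rx":0,"ry":0,"rz":0,"dx":6,"dy":0,"dz":0,"gripper":-1},
  {"rx":0,"ry":0,"rz":0,"dx":4,"dy":0,"dz":0,"gripper":-1},
  {"rx":0,"ry":0,"rz":0,"dx":3,"dy":0,"dz":0,"gripper":-1},
  {"rx":0,"ry":0,"rz":0,"dx":0,"dy":0,"dz":0,"gripper":-1},
])

```text
clock: 54.55
tcp_pos: [0.5443, -0.315, 0.0806]
orientation: [-3.141, -0.051, -0.001]
contact_force: [0.4, 0.3, 0.2]
grip_width: -0.0
gripper_force: 0.0
```

>>> step_arm([
  {"rx":0,"ry":0,"rz":0,"dx":3,"dy":0,"dz":0,"gripper":-1},
  {"rx":0,"ry":0,"rz":0,"dx":3,"dy":0,"dz":0,"gripper":-1},
  {"rx":0,"ry":0,"rz":0,"dx":2,"dy":0,"dz":0,"gripper":-1},
  {"rx":0,"ry":0,"rz":0,"dx":0,"dy":0,"dz":0,"gripper":-1},
])

```text
clock: 55.05
tcp_pos: [0.5501, -0.3149, 0.0804]
orientation: [-3.14, -0.049, 0.004]
contact_force: [-5.2, 1.0, 4.4]
grip_width: -0.0002
gripper_force: 2.9
```

>>> step_arm([
  {"rx":0,"ry":0,"rz":0,"dx":1.5,"dy":0,"dz":0,"gripper":-1},
  {"rx":0,"ry":0,"rz":0,"dx":0,"dy":0,"dz":0,"gripper":-1},
])

```text
clock: 55.3
tcp_pos: [0.5502, -0.3149, 0.0804]
orientation: [-3.139, -0.047, 0.008]
contact_force: [-10.5, 2.3, 6.6]
grip_width: -0.0002
gripper_force: 4.8
```

>>> step_arm([
  {"rx":0,"ry":0,"rz":0,"dx":-15,"dy":0,"dz":0,"gripper":-1},
  {"rx":0,"ry":0,"rz":0,"dx":-30,"dy":0,"dz":0,"gripper":-1},
  {"rx":0,"ry":0,"rz":0,"dx":0,"dy":0,"dz":-60,"gripper":-1},
  {"rx":0,"ry":0,"rz":0,"dx":0,"dy":0,"dz":-60,"gripper":-1},
  {"rx":0,"ry":0,"rz":0,"dx":-30,"dy":50,"dz":0,"gripper":-1},
  {"rx":0,"ry":0,"rz":0,"dx":-30,"dy":50,"dz":0,"gripper":-1},
  {"rx":0,"ry":0,"rz":0,"dx":0,"dy":0,"dz":0,"gripper":-1},
])

```text
clock: 56.18
tcp_pos: [0.4471, -0.4231, 0.2019]
orientation: [3.138, 0.036, 0.001]
contact_force: [0.1, 0.6, -0.0]
grip_width: -0.0001
gripper_force: 0.0
```

Run:
```python
from h import *
s=r.grab_frame("scene");t=r.grab_frame("top")
for b in blobs("scene",s,"orange",.074): print(*b)
for b in blobs("top",t,"orange",.074): print(*b)
cv2.imwrite("pics/c12.png",np.hstack([cv2.resize(t[80:320,120:460],(440,310)),cv2.resize(s[80:350,80:440],(360,270))[:,:360] if 0 else cv2.resize(s[80:350,80:440],(360,310))]))
```

```text
[314.6 267.8] 177 [0.6308 0.193 ] [630.3 193.   45.   20.8  12.7]
[344.8 284.8] 179 [0.6146 0.2602] [614.4 260.1  44.5  18.6  14.2]
[204.  193.2] 101 [0.6256 0.1918] [625.6 191.9  41.4  18.8  14.9]
[179.7 197.9] 100 [0.6098 0.2575] [609.8 257.4  41.8  18.4  13.9]
```

View pics/c12.png

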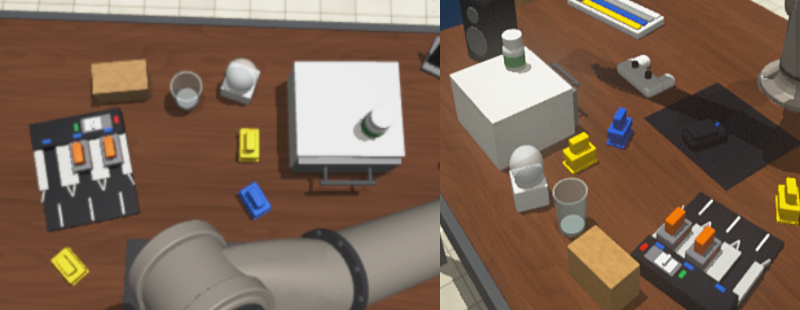

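The drawer is shut, the switch is on, both oranges are home and the bystanders are in place. Handing in.

```bash
python3 -c "
from bench import r
print(r.hand_in())"
```

```text
the job is handed in; nothing more can be done
None
```

I handed the job in at about 56 s on the robot's clock, without seeing the verdict: all three green packs are in the shut drawer, both orange packs on the desk are home in the right and middle tracks, the switch is on, and nothing else on the desk has visibly moved.

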